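# Clamp a lock case with a fold-out crank

## Robot

A 6-joint arm with a two-finger parallel gripper is mounted at the origin on the work surface. World frame = base frame: x ahead of the robot, y to its left, z up, the work surface at z = 0. Lengths are in m, angles in degrees, forces in N, time in s.
With the tool pointing down it reaches from about 0.325 to 0.775 m from the base axis. Payload 5.5 kg.
Tool frame: the origin (TCP) lies between the finger pads; the fingertips stand bot.tip_reach ahead of it and the grasp point (between the pads) lies 3 mm ahead of it (bot.tip_reach is the distance from the TCP to the fingertips, in m); y points along the fingers, x is the direction in which the jaws open and shut, and the axes are right-handed (so a half turn about y gives the same grasp; the last joint's range is limited). The gripper opens to 88 mm and grips with 3 to 60 N. Pads are 20 mm wide; open, the fingers measure 115 mm over their backs; the gripper's body (75 mm by 178 mm) begins 61 mm behind the grasp point.
Start: joints at [-78.765, 5.22, 70.514, -0, 104.267, -3.249], TCP at [0.15, -0.581, 0.245] pointing down, gripper open.
Joint ranges: [-164.24, 164.24], [-49.07, 125.15], [9.68, 141.18], [-86.29, 266.29], [3.28, 154.24], [-151.56, 151.56]. Speed limits (degrees/s): [147.25, 147.25, 172.46, 180, 180, 180].

## Interface

Orientations are given as a 3x3 rotation matrix whose columns are the frame's x, y, z axes.
In Python, from station import bot, cams, order gives the robot as it stands.
- The arm moves only by the shell command python3 -m handwheel 'ROWS' [OPENING] [FORCE]. ROWS is JSON, a list of rows, each an object with "dp": the shift along the tool's x, y, z in mm, a list of three; "dr": the turn, a rotation vector about the tool's x, y, z in degrees, a list of three. In form: [{"dp": [dx, dy, dz], "dr": [ax, ay, az]}, ...]. A call has 1 to 5 rows; each row shifts and turns the commanded pose from where the row before left it, along the tool's axes as they then stand; what a row does not reach is not made up. A row lasts 1/8 s, in which the tool goes at most 62.5 mm and 10.7 degrees, less where a joint would pass 70% of its speed; a pose out of reach is approached as far as the arm can. A call is refused whole if a number of a shift passes 62.5 or a number of a turn 10.7, either way. A call with a gripper value outside its range is refused whole. OPENING is the finger opening in mm, from 0 to 87.8, set as the call begins (- or left out, the last holds). The fingers move at their own pace and stop on an object; FORCE is the grip in N (left out, the last holds). Time passes only in rows, so rows that do not move let the fingers close. It gives the time, the measured TCP pose, the force and the opening at its end, in the units of the state.
- bot.get_obs(): the state, without advancing time (a new reading comes with each control period).
- cams.read_camera(name): name is "scene" or "top"; returns (picture, depth): 400x640x3 uint8, red, green, blue; 400x640 float32, m along the optical axis (not along the pixel's ray), 0 where there is no reading.
- cams.camera_info(name): a dict with "camera_matrix" (3x3 intrinsics, pixels), "world_to_cam" (4x4, takes a point from world to camera coordinates). Camera axes: x right, y down, z forward; pixel columns grow to the right and rows downward; lengths in m; the calibration is good to about 2 mm. A picture is of the moment at which its call begins. camera_info takes no time and is no camera call.
- order.hand_in(): hands the job in, once; it reports no verdict.
The state is a dict: "time_s": time; "qpos": joint angles; "joint_vel": joint speeds; "effort": joint torques, N m; "eef_pos": TCP position; "eef_rot": TCP orientation; "contact_force": force on the tool from outside, world axes, zero at the start; "ft_torque": the same for the moment, N m; "opening": opening from 0.0 (shut) to 1.0 (fully open).
Only numpy, scipy, OpenCV 4.12 (cv2) and the standard library are available. Lean on these libraries where they do the work, as an engineer would, in place of code of your own. Each camera call takes 0.05 s, during which the arm holds its last target.

## Task

Swing the folding crank handle on the bench clamp up until it stands upright, then crank it clockwise until the lock case is held firmly, but not crushed, between the sprung pad and the stop bolts: about 50 N. Fold the handle back down flat over its crank arm, let go, and leave the clamp tight and the other things on the bench where they are.

Things in the scene. Friction and masses are not known exactly. Their poses are not given: they have to be found in the camera images.
- clamp: bench clamp, bolted down; origin on the bench under the crank axis. Axes: x across the bed, y along the bed from the gear housing to the back stop, z up. Grey housing 110 x 110 mm, 62 mm high; steel bed 120 mm wide, 30 mm high, from y = 55 to 355 mm. The firm clamping meant here is 30 to 70 N on the lock case; over 95 N crushes it.
- hub (a point): point on the vertical crank axis, 107 mm above the bench, level with the axis of the folded handle. Nothing of the clamp stands higher than the crank arm except the handle and its pivot.
- hinge (a point): pivot of the folding handle at the outer end of the crank arm, 70 mm from the crank axis, 107 mm above the bench. The steel arm is 14 mm wide (narrower than the handle) and lies 85 to 95 mm above the bench; two cheeks, 24 mm apart over their backs, hold the level pivot pin, which is square to the arm. Axes: x outwards along the arm, z up.
- handle_end (a point): centre of the free end of the folding handle, 85 mm from the pivot. Black round grip, 20 mm in diameter, from 18 to 85 mm from the pivot, spinning freely about its own axis. Folded, it lies level above the arm, from the pivot inwards, ending 15 mm beyond the crank axis; swung out, it stands up, its end 192 mm above the bench.
- handle (a joint): angle of the folding handle, rad: 0 = folded flat over the arm, 1.571 = upright (both are stops). Its pivot has friction (0.09 N m), so it stays where it is left; it takes 1 to 2 N at its end. Pinched by pads that close along the pivot pin, the grip can turn between the pads as it is swung.
- crank (a joint): angle of the crank, rad, growing clockwise from above and driving the pad to the back stop, 6 mm per rad. At 0 the arm points along the clamp's +x. Stops at -0.3 and 9. Steady dry friction of 0.5 N m (7 N of push at the handle) keeps it where it is left, also under clamping load. Each 10 N of clamping adds 0.86 N of push: at 50 N, 4.3 N above free running.
- pad: sprung steel pressure pad 80 x 26 mm, 8 mm thick, in front of the driven jaw; origin in the jaw's front face, 1 mm above the bed; the pressing face lies 14 mm in front of it (clamp's +y). It gives 1 mm per 18 N of clamping force and sinks in 6.5 mm at most.
- lockcase: flat metal lock case 150 x 80 x 18 mm, loose on the bed between pad and stop bolts, to be clamped across its 80 mm; origin at the centre of its underside, x along its length. It slides easily; the pad pushes it up to the stop bolts.
- backstop: grey back stop 100 mm wide, 30 mm thick, 36 mm high, pinned to the bed; origin at the foot of the middle of its face, which looks at the pad. Two 16 mm steel stop bolts stand out of that face and meet the lock case; they are set differently each time, 3 to 11 mm proud (both alike).
- screwdriver: screwdriver lying on the bench, not to be disturbed; origin under its middle.
- tin: tin 66 mm in diameter, 55 mm high, not to be disturbed; origin under its centre.
- cylinder_lock: brass lock cylinder 62 mm long, 33 mm high, standing on its web, not to be disturbed; origin under its centre.
- screw_bin: open blue bin 90 x 120 x 45 mm, not to be disturbed; origin under its centre.
Not all that is in view belongs to the job. There is more than one size of the lockcase; the one meant has the size given above.

How it is judged (in metres and radians):
On the way, in this order (a step that is already met when the one before it is completed fails the run):
1. the handle is swung out upright (value of joint handle above 1.4 rad), for 0.2 s.
2. with the handle out, the lock case is cranked firmly against the stop bolts (30 to 70 N) (contact force between pad and lockcase between 30 and 70 N and value of joint handle above 1.1 rad), for 0.3 s.
At the end, for the whole second after the job is handed in: the handle lies folded flat over its arm (within 0.12 rad), and the lock case is held at rest between pad and stop bolts with 30 to 70 N (contact force between pad and lockcase between 30 and 70 N and value of joint handle below 0.12 rad and linear speed of lockcase below 0.01 m/s); the robot touches nothing.
It fails at once if the lock case is crushed: more than 95 N between pad and case (contact force between pad and lockcase above 95 N).
It fails at once if a bystander is moved more than 20 mm (distance of any of screwdriver, tin, cylinder_lock, screw_bin from where it was at the start of the episode above 0.02 m).
It also fails if it takes over 72 s, if anything falls off the work surface, if the arm or the gripper's body presses on something with over 40 N, if the wrist force passes 120 N, or if a joint passes its speed limit or range.

## Working session

There is one attempt and no reset: what is moved stays moved. The work goes in short steps, Python scripts to look and compute and a shell command to move; the robot and the scene stay as the last step left them, time stands still between calls to the robot, and variables do not carry over. Pictures are saved under pics/ and viewed, and the job is handed in when it is done.

```bash
ls; mkdir -p pics
python3 - <<'E'
from station import bot,cams,order
import cv2,numpy as np
o=bot.get_obs(); print(o['time_s'],o['eef_pos'],o['eef_rot'],o['contact_force'],o['opening'],bot.tip_reach)
for n in ('scene','top'):
    p,d=cams.read_camera(n); cv2.imwrite(f'pics/{n}0.png',p[:,:,::-1]); np.save(f'pics/{n}0.npy',d); np.save(f'pics/{n}0rgb.npy',p)
    i=cams.camera_info(n); print(n,i['camera_matrix'],i['world_to_cam'])
E
```

```text
pics
0.0 [ 0.15002596 -0.58067984  0.24350885] [[ 2.50120438e-01 -3.66532599e-04  9.68214662e-01]
 [-9.68212792e-01  1.90667757e-03  2.50120677e-01]
 [-1.93775056e-03 -9.99998115e-01  1.22017478e-04]] [ 0.71308117  0.66184059 -0.04123455] 1.0012800062235692 0.022
scene [[475.63914517   0.         325.25553107]
 [  0.         475.63914517 206.85364708]
 [  0.           0.           1.        ]] [[-0.09176484  0.99577666 -0.00283936  0.00405951]
 [ 0.70539816  0.06299218 -0.70600667 -0.34588481]
 [-0.70284611 -0.06678946 -0.70819949  1.60512552]
 [ 0.          0.          0.          1.        ]]
top [[415.88373467   0.         312.98111432]
 [  0.         415.88373467 194.79272483]
 [  0.           0.           1.        ]] [[ 9.38749247e-02 -9.95583689e-01 -7.84821507e-04  5.40734010e-03]
 [-9.73027645e-01 -9.15811766e-02 -2.11731175e-01  6.11681695e-01]
 [ 2.10724230e-01  2.06399012e-02 -9.77327628e-01  1.08227771e+00]
 [ 0.00000000e+00  0.00000000e+00  0.00000000e+00  1.00000000e+00]]
```

View pics/scene0.png

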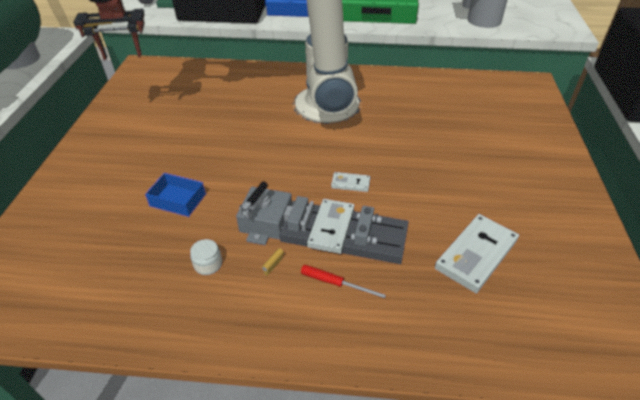

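View pics/top0.png

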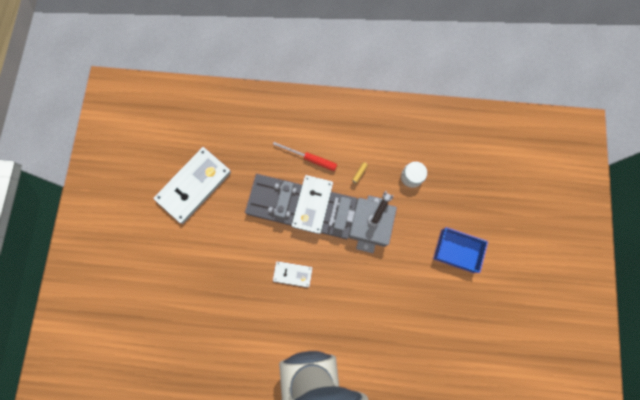

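The scene view shows the clamp around (325,220), with the black handle at about (257,193). In the top view the handle is near (380,209), the hinge end at (387,197), the case at (313,205) and the tin at (415,175). I'll zoom in next.

Run:
```python
import cv2,numpy as np
a=cv2.imread('pics/top0.png')[155:265,235:435]; cv2.imwrite('pics/topz.png',cv2.resize(a,None,fx=4,fy=4,interpolation=cv2.INTER_CUBIC))
a=cv2.imread('pics/scene0.png')[160:280,220:420]; cv2.imwrite('pics/scenez.png',cv2.resize(a,None,fx=4,fy=4,interpolation=cv2.INTER_CUBIC))
```

```text
(no output)
```

View pics/topz.png

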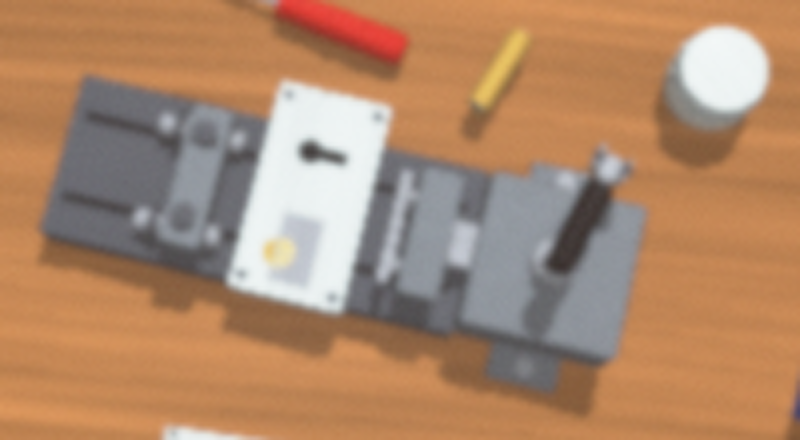

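View pics/scenez.png

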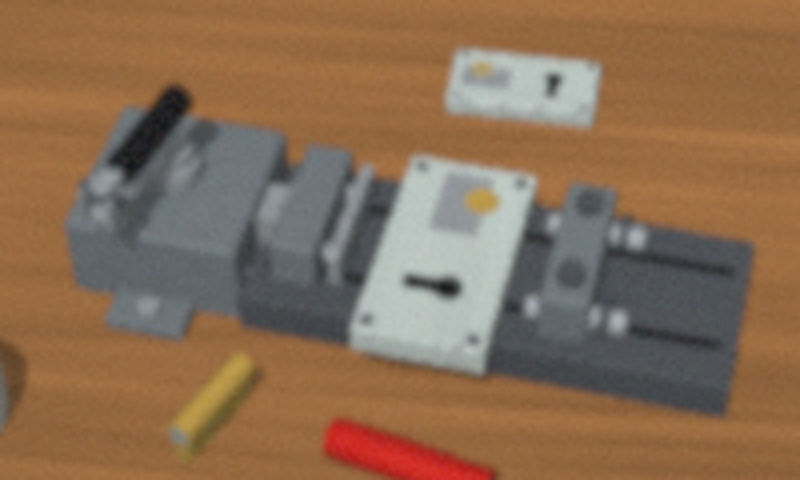

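```bash
cat > h.py <<'E'
import numpy as np,cv2
from station import bot,cams,order
I={n:cams.camera_info(n) for n in('scene','top')}
def proj(n,P):
    K=I[n]['camera_matrix'];T=I[n]['world_to_cam'];P=np.atleast_2d(P)
    c=P@T[:3,:3].T+T[:3,3]; u=c@K.T; return u[:,:2]/u[:,2:]
def ray(n,uv):
    K=I[n]['camera_matrix'];T=I[n]['world_to_cam'];R=T[:3,:3]
    d=R.T@np.linalg.solve(K,[uv[0],uv[1],1.]); return -R.T@T[:3,3],d/d[2]*1.0
def onz(n,uv,z):
    o,d=ray(n,uv); return o+d*(z-o[2])
def tri(a,b):
    T=[I[n]['camera_matrix']@I[n]['world_to_cam'][:3] for n in('scene','top')]
    X=cv2.triangulatePoints(T[0],T[1],np.float64(a).reshape(2,1),np.float64(b).reshape(2,1)); return (X[:3]/X[3]).ravel()
def cloud(n,d):
    K=I[n]['camera_matrix'];T=I[n]['world_to_cam'];R=T[:3,:3]
    v,u=np.mgrid[:400,:640]; c=np.stack([(u-K[0,2])/K[0,0]*d,(v-K[1,2])/K[1,1]*d,d],-1)
    return (c-T[:3,3])@R
E
python3 - <<'E'
from h import *
for n,(r0,r1,c0,c1) in {'top':(185,230,365,395),'scene':(170,215,235,275)}.items():
    p=np.load(f'pics/{n}0rgb.npy').astype(int); d=np.load(f'pics/{n}0.npy')
    m=np.zeros((400,640),np.uint8); m[r0:r1,c0:c1]=(p[r0:r1,c0:c1].max(-1)<70)
    k,l,s,ct=cv2.connectedComponentsWithStats(m); b=1+np.argmax(s[1:,4]); m=(l==b)
    v,u=np.nonzero(m); pts=np.c_[u,v].astype(np.float32)
    rect=cv2.minAreaRect(pts); print(n,len(pts),rect,ct[b]); print(cv2.boxPoints(rect).round(1).tolist())
    W=cloud(n,d)[m]; print('depth z',np.percentile(W[:,2],[5,25,50,75,95]).round(3),'ctr',np.median(W,0).round(4))
    # white case
    w=((p.min(-1)>150)&(p.max(-1)-p.min(-1)<45)).astype(np.uint8)
    lim=dict(top=(170,240,285,340),scene=(190,260,300,365))[n]; mm=np.zeros_like(w); mm[lim[0]:lim[1],lim[2]:lim[3]]=w[lim[0]:lim[1],lim[2]:lim[3]]
    mm=cv2.morphologyEx(mm,cv2.MORPH_CLOSE,np.ones((9,9)))
    k,l,s,ct=cv2.connectedComponentsWithStats(mm); b=1+np.argmax(s[1:,4]); v,u=np.nonzero(l==b)
    box=cv2.boxPoints(cv2.minAreaRect(np.c_[u,v].astype(np.float32)))
    print('case',s[b], ct[b]); print([onz(n,q,.048).round(4).tolist() for q in box]); print('z',np.median(cloud(n,d)[l==b][:,2]))
E
```

```text
top 104 ((379.1999816894531, 212.10000610351562), (4.919349193572998, 21.466251373291016), 26.56505012512207) [378.98076923 212.15384615]
[[372.20001220703125, 220.60000610351562], [381.79998779296875, 201.39999389648438], [386.20001220703125, 203.60000610351562], [376.6000061035156, 222.8000030517578]]
depth z [0.117 0.121 0.124 0.126 0.128] ctr [ 0.5667 -0.1132  0.1238]
case [ 287  175   52   58 1936] [313.99018595 204.80475207]
[[0.5213, 0.1352, 0.048], [0.6725, 0.1147, 0.048], [0.6511, -0.0189, 0.048], [0.5013, 0.0051, 0.048]]
z 0.04753489405333967
scene 180 ((257.3600158691406, 192.52000427246094), (7.600000381469727, 24.800003051757812), 36.869895935058594) [257.2  192.85]
[[246.89999389648438, 200.1999969482422], [261.79998779296875, 180.3000030517578], [267.79998779296875, 184.89999389648438], [253.0, 204.6999969482422]]
depth z [0.114 0.12  0.124 0.126 0.13 ] ctr [ 0.5764 -0.1119  0.1236]
case [ 308  200   51   52 1646] [330.9872418  225.29647631]
[[0.6642, 0.0146, 0.048], [0.4968, 0.025, 0.048], [0.5232, 0.1323, 0.048], [0.6849, 0.112, 0.048]]
z 0.050979225905885835
```

Run:
```python
from h import *
import math
A={}
for n,(r0,r1,c0,c1) in {'top':(185,230,365,395),'scene':(170,215,235,275)}.items():
    p=np.load(f'pics/{n}0rgb.npy').astype(int); d=np.load(f'pics/{n}0.npy')
    m=np.zeros((400,640),np.uint8); m[r0:r1,c0:c1]=(p[r0:r1,c0:c1].max(-1)<75)
    k,l,s,ct=cv2.connectedComponentsWithStats(m); b=1+np.argmax(s[1:,4]); m=(l==b)
    v,u=np.nonzero(m); pts=np.c_[u,v].astype(float)
    vx,vy,x0,y0=cv2.fitLine(pts.astype(np.float32),cv2.DIST_L2,0,.01,.01).ravel()
    A[n]=(x0,y0,vx,vy)
    t=(pts-[x0,y0])@[vx,vy]; print(n,'ends',t.min(),t.max(),[(x0+vx*t.min()).round(1),(y0+vy*t.min()).round(1)],[(x0+vx*t.max()).round(1),(y0+vy*t.max()).round(1)])
    W=cloud(n,d)[m]; 
    for a in np.linspace(t.min(),t.max()-4,6): 
        q=(t>=a)&(t<a+4); print(W[q].mean(0).round(4), q.sum())
    # axis line on z=.107
    for z in (.107,):
        a=onz(n,(x0+vx*t.min(),y0+vy*t.min()),z);b=onz(n,(x0+vx*t.max(),y0+vy*t.max()),z); print('z',z,a.round(4),b.round(4),'len',np.linalg.norm(b-a).round(4),'ang',math.degrees(math.atan2(b[1]-a[1],b[0]-a[0])))
# plane intersection -> 3D axis line
N=[]
for n,(x0,y0,vx,vy) in A.items():
    o,d1=ray(n,(x0,y0)); _,d2=ray(n,(x0+10*vx,y0+10*vy)); nn=np.cross(d1,d2); nn/=np.linalg.norm(nn); N.append((nn,nn@o))
dr=np.cross(N[0][0],N[1][0]); dr/=np.linalg.norm(dr); print('dir',dr, 'elev',math.degrees(math.asin(dr[2])))
p0=np.linalg.lstsq(np.array([N[0][0],N[1][0]]),np.array([N[0][1],N[1][1]])-0,rcond=None)[0]
c=np.array([.57,-.112,.12]); p=p0+dr*((c-p0)@dr); print('pt',p)
```

```text
top ends -11.676162090014259 11.145807240296563 [np.float64(373.9), np.float64(221.9)] [np.float64(384.5), np.float64(201.7)]
[ 0.5437 -0.1033  0.1248] 19
[ 0.553  -0.1076  0.1262] 22
[ 0.5621 -0.1114  0.1236] 24
[ 0.5726 -0.1155  0.1216] 22
[ 0.5812 -0.1208  0.1198] 23
[ 0.5909 -0.124   0.1198] 21
z 0.107 [ 0.5421 -0.1038  0.107 ] [ 0.5985 -0.1284  0.107 ] len 0.0616 ang -23.592940812585255
scene ends -12.418210449641265 12.92060613351532 [np.float64(249.5), np.float64(202.8)] [np.float64(265.1), np.float64(182.8)]
[ 0.5995 -0.1227  0.1174] 28
[ 0.5917 -0.1184  0.1207] 31
[ 0.581  -0.1137  0.1215] 34
[ 0.5973 -0.1013  0.1482] 31
[ 0.5907 -0.096   0.1531] 28
[ 0.551  -0.1002  0.1271] 25
z 0.107 [ 0.5954 -0.128   0.107 ] [ 0.5231 -0.104   0.107 ] len 0.0761 ang 161.64446336208172
dir [ 0.90087959 -0.40329355 -0.16053124] elev -9.237732352080307
pt [ 0.56769709 -0.11457423  0.11354348]
```

Run:
```python
from h import *
import math
c=tri((257.3,192.7),(379.1,212.0)); print('grip ctr',c,proj('top',c),proj('scene',c))
f=tri((265.1,182.8),(373.9,221.9)); g=tri((249.5,202.8),(384.5,201.7)); print('free',f,'near',g,np.linalg.norm(f-g))
for n in ('top','scene'):
    p=np.load(f'pics/{n}0rgb.npy').astype(int); d=np.load(f'pics/{n}0.npy'); W=cloud(n,d)
    # hinge area: bright near end
    m=(p.min(-1)>95)&(abs(W[...,0]-.615)<.025)&(abs(W[...,1]+.135)<.025)&(W[...,2]>.09)
    print(n,m.sum(),W[m].mean(0),W[m].min(0),W[m].max(0))
    # housing top plane
    m=(abs(W[...,2]-.062)<.006)&(abs(W[...,0]-.55)<.1)&(abs(W[...,1]+.11)<.1)
    v,u=np.nonzero(m); k=cv2.minAreaRect(W[m][:,:2].astype(np.float32)); print('housing',m.sum(),k)
    # bed z .03
    m=(abs(W[...,2]-.03)<.004)&(abs(W[...,0]-.6)<.15)&(W[...,1]>-.07)&(W[...,1]<.3)
    k=cv2.minAreaRect(W[m][:,:2].astype(np.float32)); print('bed',m.sum(),k,cv2.boxPoints(k).tolist())
```

```text
grip ctr [ 0.56805398 -0.11418417  0.11521397] [[378.91011349 212.01394451]] [[257.14045266 192.68614852]]
free [ 0.53944037 -0.10057344  0.12229158] near [ 0.59797708 -0.12749704  0.10968886] 0.06565253181915699
top 75 [ 0.61206868 -0.13127463  0.11072834] [ 0.59218073 -0.14714345  0.09199491] [ 0.6270245  -0.11305607  0.11862877]
housing 1645 ((0.5569122433662415, -0.08296611160039902), (0.1559906005859375, 0.10994777083396912), 81.52685546875)
bed 2069 ((0.6235651969909668, 0.08772797137498856), (0.3205859065055847, 0.22092002630233765), 85.82514953613281) [[0.501728892326355, -0.06409810483455658], [0.7220627069473267, -0.08018118143081665], [0.7454015016555786, 0.2395540475845337], [0.5250676870346069, 0.25563710927963257]]
scene 124 [ 0.61497965 -0.1330098   0.10682793] [ 0.59289055 -0.14807923  0.09031502] [ 0.62873247 -0.11839873  0.1200071 ]
housing 1143 ((0.5569927096366882, -0.0815085619688034), (0.1580975502729416, 0.11243373155593872), 80.53197479248047)
bed 1788 ((0.6333873271942139, 0.08516360074281693), (0.3093515634536743, 0.2283552885055542), 81.84194946289062) [[0.4984159767627716, -0.051744624972343445], [0.7244603633880615, -0.08414921164512634], [0.7683587074279785, 0.2220718264579773], [0.5423142910003662, 0.2544764280319214]]
```

```bash
python3 -m handwheel '[{"dp":[-32,0,46],"dr":[0,0,0]},{"dp":[-32,0,46],"dr":[0,0,0]},{"dp":[-32,0,46],"dr":[0,0,0]},{"dp":[-32,0,46],"dr":[0,0,0]},{"dp":[-32,0,46],"dr":[0,0,0]}]' 60 20; python3 -m handwheel '[{"dp":[-32,0,46],"dr":[0,0,0]},{"dp":[-32,0,46],"dr":[0,0,0]},{"dp":[-32,0,46],"dr":[0,0,0]},{"dp":[-32,0,46],"dr":[0,0,0]},{"dp":[-32,0,46],"dr":[0,0,0]}]'; for i in 1 2; do python3 -m handwheel '[{"dp":[0,0,0],"dr":[0,-10,0]},{"dp":[0,0,0],"dr":[0,-10,0]},{"dp":[0,0,0],"dr":[0,-10,0]},{"dp":[0,0,0],"dr":[0,-10,0]},{"dp":[0,0,0],"dr":[0,-10,0]}]'; done;  python3 -m handwheel '[{"dp":[0,0,0],"dr":[0,-10,0]},{"dp":[0,0,0],"dr":[0,-10,0]},{"dp":[0,0,0],"dr":[0,-10,0]},{"dp":[0,0,0],"dr":[0,-10,0]}]'
cat > st.py <<'E'
from h import *
import math,sys
def st():
    o=bot.get_obs();R=o['eef_rot'];g=o['eef_pos']+R[:,1]*.003
    print('t',o['time_s'],'grasp',(g*1000).round(1),'yawx',round(math.degrees(math.atan2(R[1,0],R[0,0])),2),'tilt',R[2].round(4),'F',o['contact_force'].round(2),'op',round(o['opening']*87.8,1),'q6',o['qpos'][5])
    return o,g,R
def to(target):  # tool-frame shift to target world (mm)
    o,g,R=st(); print('dp to',(R.T@(np.array(target)-g*1000)).round(1))
if __name__=='__main__':
    if len(sys.argv)>3: to([float(a) for a in sys.argv[1:4]])
    else: st()
E
python3 st.py 556 -108 118
```

```text
time_s: 0.72
eef_pos: [0.3335, -0.3669, 0.2442]
eef_rot: [[0.25, -0.0, 0.968], [-0.968, 0.0, 0.25], [-0.0, -1.0, -0.0]]
contact_force: [1.1, 0.2, -0.2]
opening: 0.685
time_s: 1.35
eef_pos: [0.5163, -0.1544, 0.2442]
eef_rot: [[0.25, -0.0, 0.968], [-0.968, 0.0, 0.25], [-0.0, -1.0, -0.0]]
contact_force: [0.1, 0.4, 0.2]
opening: 0.685
time_s: 1.98
eef_pos: [0.5153, -0.156, 0.244]
eef_rot: [[0.905, -0.001, 0.425], [-0.425, 0.0, 0.905], [-0.001, -1.0, -0.0]]
contact_force: [0.1, 0.3, -0.9]
opening: 0.681
time_s: 2.6
eef_pos: [0.5152, -0.156, 0.244]
eef_rot: [[0.908, -0.001, -0.42], [0.42, 0.0, 0.908], [-0.001, -1.0, 0.001]]
contact_force: [-0.1, -0.2, 0.0]
opening: 0.687
time_s: 3.1
eef_pos: [0.5152, -0.156, 0.2441]
eef_rot: [[0.426, -0.001, -0.905], [0.905, 0.0, 0.426], [-0.0, -1.0, 0.001]]
contact_force: [-0.3, -0.3, -1.3]
opening: 0.679
t 3.1 grasp [ 515.2 -156.   241.1] yawx 64.81 tilt [-1.e-04 -1.e+00  1.e-03] F [-0.27 -0.32 -1.34] op 59.6 q6 -85.27944560876169
dp to [ 60.8 123.  -16.6]
```

```bash
python3 -m handwheel '[{"dp":[30,20,-8],"dr":[0,0,0]},{"dp":[31,20,-9],"dr":[0,0,0]},{"dp":[0,25,0],"dr":[0,0,0]},{"dp":[0,0,0],"dr":[0,0,0]}]' 60 20; python3 st.py 556 -108 118
python3 - <<'E'
from h import *
p,d=cams.read_camera('top'); cv2.imwrite('pics/top1.png',cv2.resize(p[150:270,300:460,::-1],None,fx=5,fy=5,interpolation=cv2.INTER_CUBIC))
p,d=cams.read_camera('scene'); cv2.imwrite('pics/scene1.png',cv2.resize(p[130:250,200:360,::-1],None,fx=5,fy=5,interpolation=cv2.INTER_CUBIC))
E
```

```text
time_s: 3.6
eef_pos: [0.5559, -0.1077, 0.1766]
eef_rot: [[0.43, -0.005, -0.903], [0.903, 0.001, 0.43], [-0.001, -1.0, 0.006]]
contact_force: [0.4, 0.3, -0.1]
opening: 0.682
t 3.6 grasp [ 555.9 -107.7  173.6] yawx 64.52 tilt [-0.0012 -1.      0.0055] F [ 0.35  0.27 -0.12] op 59.8 q6 -78.92886951660654
dp to [-0.1 55.6 -0.5]
```

View pics/scene1.png

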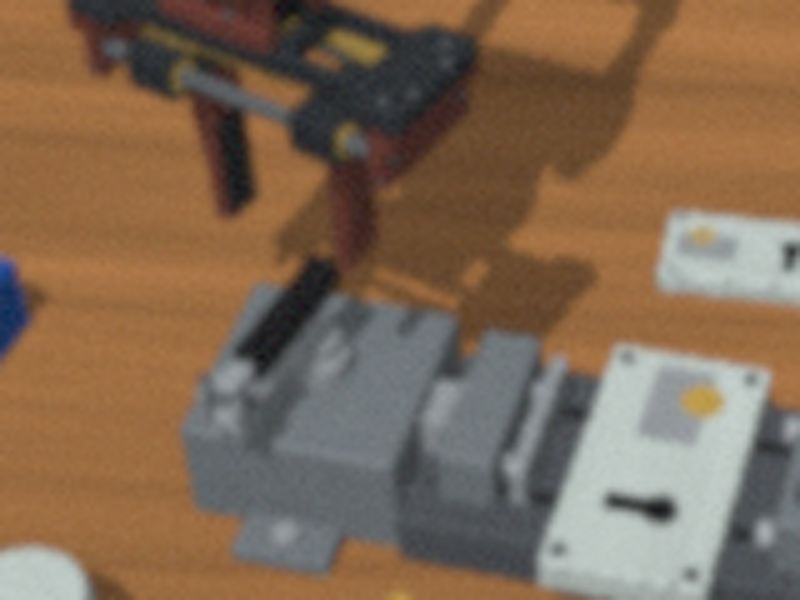

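The handle slopes up a little towards its free end at (325,270). The fingers at (235,200) and (355,255) straddle its line, so I'll descend and close.

```bash
python3 -m handwheel '[{"dp":[0,28,0],"dr":[0,0,0]},{"dp":[0,28,0],"dr":[0,0,0]},{"dp":[0,0,0],"dr":[0,0,0]}]' 60 20; python3 -m handwheel '[{"dp":[0,0,0],"dr":[0,0,0]},{"dp":[0,0,0],"dr":[0,0,0]},{"dp":[0,0,0],"dr":[0,0,0]},{"dp":[0,0,0],"dr":[0,0,0]}]' 10 20; python3 st.py;python3 -m handwheel '[{"dp":[0,0,0],"dr":[0,0,0]},{"dp":[0,0,0],"dr":[0,0,0]}]'; python3 st.py
```

```text
time_s: 4.08
eef_pos: [0.5561, -0.1086, 0.1227]
eef_rot: [[0.431, -0.003, -0.902], [0.902, 0.001, 0.431], [-0.001, -1.0, 0.003]]
contact_force: [-0.0, -0.3, -0.6]
opening: 0.685
time_s: 4.58
eef_pos: [0.5572, -0.1084, 0.1242]
eef_rot: [[0.431, 0.001, -0.902], [0.902, -0.0, 0.431], [0.0, -1.0, -0.001]]
contact_force: [-1.7, 0.5, 0.6]
opening: 0.269
t 4.575 grasp [ 557.2 -108.4  121.2] yawx 64.48 tilt [ 1.e-04 -1.e+00 -7.e-04] F [-1.71  0.51  0.63] op 23.6 q6 -78.92485008599448
time_s: 4.82
eef_pos: [0.5573, -0.108, 0.1239]
eef_rot: [[0.43, 0.001, -0.903], [0.903, 0.0, 0.43], [0.001, -1.0, -0.0]]
contact_force: [-0.0, 1.5, 0.9]
opening: 0.223
t 4.825 grasp [ 557.3 -108.   120.9] yawx 64.51 tilt [ 7.e-04 -1.e+00 -5.e-04] F [-0.02  1.53  0.9 ] op 19.5 q6 -78.93222533541999
```

```bash
python3 -m handwheel '[{"dp":[0,-10.1,-3.2],"dr":[0,0,0]},{"dp":[0,-10,-5.1],"dr":[0,0,0]},{"dp":[0,-8.9,-6.7],"dr":[0,0,0]},{"dp":[0,-7.7,-8.2],"dr":[0,0,0]}]'; python3 st.py;  python3 -m handwheel '[{"dp":[0,-6.1,-9.4],"dr":[0,0,0]},{"dp":[0,-4.4,-10.3],"dr":[0,0,0]},{"dp":[0,-2.3,-9.8],"dr":[0,0,0]},{"dp":[0,-0.8,-9],"dr":[0,0,0]},{"dp":[0,0,0],"dr":[0,0,0]}]'; python3 st.py
python3 - <<'E'
from h import *
p,d=cams.read_camera('top'); cv2.imwrite('pics/top2.png',cv2.resize(p[150:270,300:460,::-1],None,fx=5,fy=5,interpolation=cv2.INTER_CUBIC))
p,d=cams.read_camera('scene'); cv2.imwrite('pics/scene2.png',cv2.resize(p[130:250,200:360,::-1],None,fx=5,fy=5,interpolation=cv2.INTER_CUBIC))
E
```

```text
time_s: 5.32
eef_pos: [0.5781, -0.1177, 0.161]
eef_rot: [[0.43, -0.001, -0.903], [0.903, 0.002, 0.43], [0.001, -1.0, 0.002]]
contact_force: [-1.6, 4.3, -2.4]
opening: 0.227
t 5.325 grasp [ 578.1 -117.7  158. ] yawx 64.52 tilt [ 0.0011 -1.      0.0016] F [-1.59  4.29 -2.39] op 19.9 q6 -79.36928827366212
time_s: 5.95
eef_pos: [0.6141, -0.1346, 0.1769]
eef_rot: [[0.43, 0.004, -0.903], [0.903, 0.0, 0.43], [0.002, -1.0, -0.003]]
contact_force: [-0.5, 5.3, 5.4]
opening: 0.211
t 5.95 grasp [ 614.1 -134.6  173.9] yawx 64.5 tilt [ 0.002  -1.     -0.0032] F [-0.55  5.34  5.38] op 18.5 q6 -79.9976847605075
```

View pics/scene2.png

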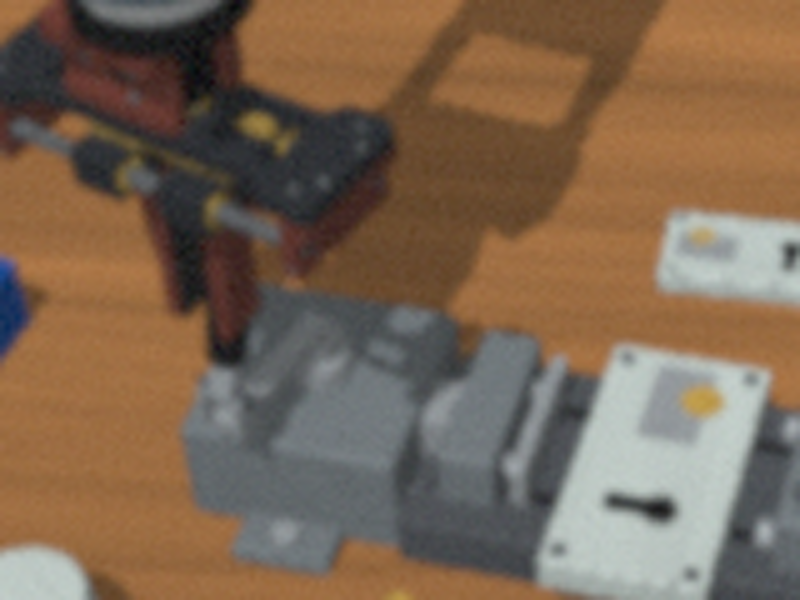

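The handle now stands up out of the pivot at (225,365) in the crop. I'll nudge outwards to feel the upright stop.

```bash
python3 -m handwheel '[{"dp":[0,0,-3],"dr":[0,0,0]},{"dp":[0,0,0],"dr":[0,0,0]}]'
python3 - <<'E'
from st import *
o,g,R=st(); print('F tool',(R.T@o['contact_force']).round(2))
E
python3 -m handwheel '[{"dp":[0,0,-3],"dr":[0,0,0]},{"dp":[0,0,0],"dr":[0,0,0]}]'
python3 - <<'E'
from st import *
o,g,R=st(); print('F tool',(R.T@o['contact_force']).round(2))
E
```

```text
time_s: 6.3
eef_pos: [0.6167, -0.1362, 0.1768]
eef_rot: [[0.431, 0.004, -0.903], [0.903, -0.001, 0.431], [0.001, -1.0, -0.004]]
contact_force: [-0.1, 4.4, 5.9]
opening: 0.191
t 6.3 grasp [ 616.8 -136.2  173.8] yawx 64.49 tilt [ 0.0014 -1.     -0.0042] F [-0.07  4.37  5.94] op 16.7 q6 -80.04210779931338
F tool [ 3.92 -5.94  1.92]
time_s: 6.55
eef_pos: [0.6191, -0.137, 0.1768]
eef_rot: [[0.43, 0.004, -0.903], [0.903, 0.0, 0.43], [0.002, -1.0, -0.003]]
contact_force: [-0.7, 6.2, 7.0]
opening: 0.181
t 6.55 grasp [ 619.2 -137.   173.8] yawx 64.51 tilt [ 0.0019 -1.     -0.0033] F [-0.74  6.23  7.04] op 15.9 q6 -80.09062690217392
F tool [ 5.32 -7.04  3.33]
```

Run:
```python
from h import *
p,d=cams.read_camera('top'); a=cv2.resize(p[160:240,350:430,::-1],None,fx=5,fy=5,interpolation=cv2.INTER_CUBIC)
p,d=cams.read_camera('scene'); b=cv2.resize(p[145:225,205:285,::-1],None,fx=5,fy=5,interpolation=cv2.INTER_CUBIC)
cv2.imwrite('pics/both3.png',np.hstack([a,b]))
```

```text
(no output)
```

View pics/both3.png

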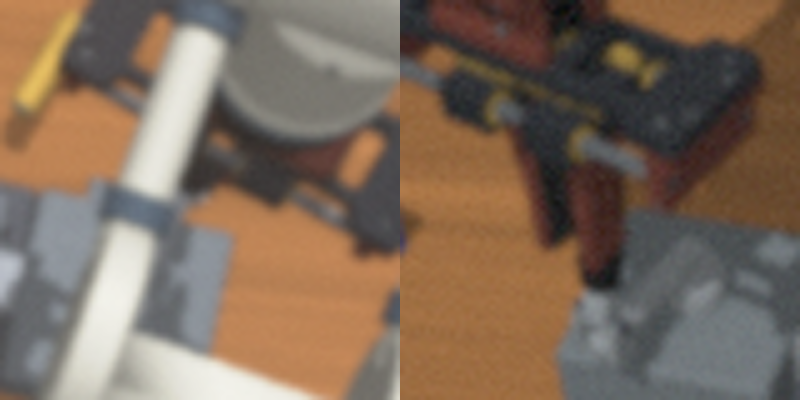

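Run:
```python
from st import *
o,g,R=st()
def s(P): 
    q=proj('scene',P)[0]; return ((q-[205,145])*5+[400,0]).round()
tip=g+R[:,1]*.019
print('tip mid',s(tip),'tips +-10mm x',s(tip+R[:,0]*.01),s(tip-R[:,0]*.01),'grasp',s(g))
for h in((.614,-.135),(.610,-.133),(.618,-.137)):
  print(h,'pivot',s(np.array([*h,.107])),'grip bottom',s(np.array([*h,.125])),'top',s(np.array([*h,.192])))
```

```text
t 6.65 grasp [ 619.2 -137.   173.9] yawx 64.51 tilt [ 0.0019 -1.     -0.0034] F [-1.36  6.01  6.66] op 15.9 q6 -80.0894622839973
tip mid [580. 249.] tips +-10mm x [597. 257.] [562. 241.] grasp [574. 218.]
(0.614, -0.135) pivot [599. 316.] grip bottom [595. 289.] top [576. 180.]
(0.61, -0.133) pivot [605. 310.] grip bottom [601. 283.] top [582. 174.]
(0.618, -0.137) pivot [593. 322.] grip bottom [589. 294.] top [569. 186.]
```

```bash
for i in 1 2 3; do python3 -m handwheel '[{"dp":[0,0,3],"dr":[0,0,0]},{"dp":[0,0,0],"dr":[0,0,0]}]' >/dev/null
python3 - <<'E'
from st import *
o,g,R=st(); print('F tool',(R.T@o['contact_force']).round(2))
E
done
```

```text
t 6.9 grasp [ 616.6 -135.9  173.5] yawx 64.51 tilt [ 0.0018 -1.     -0.0042] F [1.34 5.7  5.75] op 15.8 q6 -80.04716925304683
F tool [ 5.73 -5.75  1.22]
t 7.15 grasp [ 613.8 -134.6  173. ] yawx 64.5 tilt [ 0.0016 -1.     -0.0035] F [1.51 4.67 4.74] op 16.0 q6 -79.99751877164313
F tool [ 4.87 -4.73  0.63]
t 7.4 grasp [ 611.1 -133.6  172.1] yawx 64.49 tilt [ 0.001  -1.     -0.0032] F [1.67 2.98 2.39] op 12.0 q6 -79.94904149579304
F tool [ 3.41 -2.38 -0.23]
```

Run:
```python
from h import *
p,d=cams.read_camera('scene'); b=cv2.resize(p[145:225,205:285,::-1],None,fx=7,fy=7,interpolation=cv2.INTER_CUBIC)
cv2.imwrite('pics/s4.png',b)
```

```text
(no output)
```

View pics/s4.png

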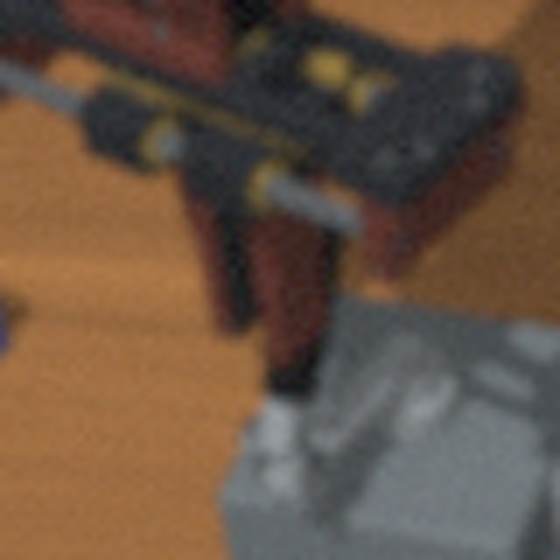

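```bash
python3 -m handwheel '[{"dp":[0,0,0],"dr":[0,0,0]},{"dp":[0,0,0],"dr":[0,0,0]},{"dp":[0,0,0],"dr":[0,0,0]},{"dp":[0,0,0],"dr":[0,0,0]}]' 60;python3 - <<'E'
from st import *
st()
p,d=cams.read_camera('scene'); b=cv2.resize(p[145:225,205:285,::-1],None,fx=7,fy=7,interpolation=cv2.INTER_CUBIC)
cv2.imwrite('pics/s5.png',b); np.save('pics/s5.npy',d); np.save('pics/s5rgb.npy',p)
E
```

```text
time_s: 7.95
eef_pos: [0.6098, -0.1338, 0.1736]
eef_rot: [[0.431, -0.001, -0.902], [0.902, -0.0, 0.431], [-0.0, -1.0, 0.001]]
contact_force: [-0.2, -0.7, 0.4]
opening: 0.533
t 7.95 grasp [ 609.8 -133.8  170.6] yawx 64.47 tilt [-3.e-04 -1.e+00  5.e-04] F [-0.21 -0.74  0.42] op 46.8 q6 -79.96246055026782
```

View pics/s5.png

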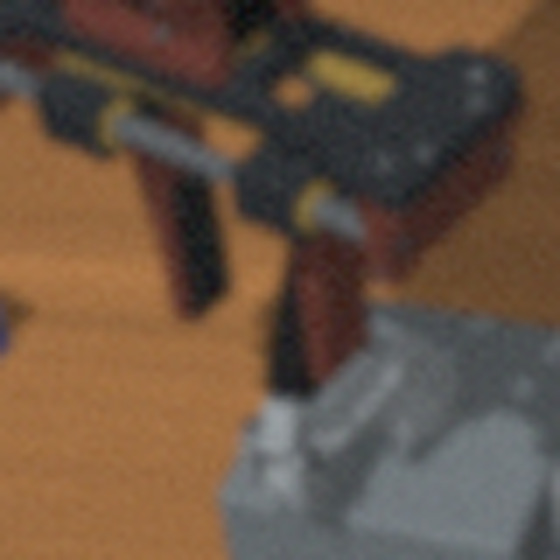

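```bash
python3 -m handwheel '[{"dp":[0,-30,0],"dr":[0,0,0]},{"dp":[0,-50,0],"dr":[0,0,0]},{"dp":[0,-40,0],"dr":[0,0,0]}]' 60;python3 - <<'E'
from st import *
st()
p,d=cams.read_camera('scene'); b=cv2.resize(p[145:225,205:285,::-1],None,fx=5,fy=5,interpolation=cv2.INTER_CUBIC)
np.save('pics/s6.npy',d); np.save('pics/s6rgb.npy',p)
p,d=cams.read_camera('top'); a=cv2.resize(p[160:240,350:430,::-1],None,fx=5,fy=5,interpolation=cv2.INTER_CUBIC)
cv2.imwrite('pics/s6.png',np.hstack([a,b]))
E
```

```text
time_s: 8.38
eef_pos: [0.6099, -0.1336, 0.296]
eef_rot: [[0.431, 0.001, -0.902], [0.902, -0.0, 0.431], [0.0, -1.0, -0.001]]
contact_force: [0.6, -1.2, -0.1]
opening: 0.685
t 8.375 grasp [ 609.9 -133.7  293. ] yawx 64.48 tilt [ 1.0e-04 -1.0e+00 -1.1e-03] F [ 0.62 -1.23 -0.14] op 60.2 q6 -79.96057505516482
```

View pics/s6.png

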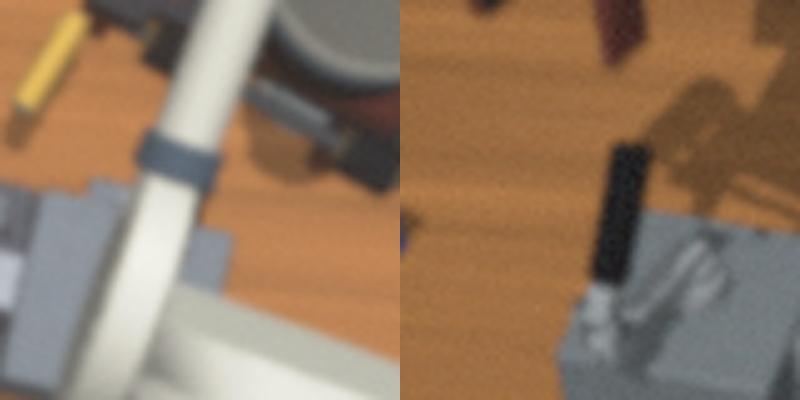

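```bash
cat > hm.py <<'E'
from st import *
def handle(p,r=(165,210,238,262),thr=75,hub=(.5505,-.106),az=-24.5):
    # axis of the black grip in scene view, cut with the vertical plane of the arm
    p=p.astype(int); m=np.zeros((400,640),np.uint8); r0,r1,c0,c1=r
    m[r0:r1,c0:c1]=p[r0:r1,c0:c1].max(-1)<thr
    k,l,s,ct=cv2.connectedComponentsWithStats(m); b=1+np.argmax(s[1:,4]); v,u=np.nonzero(l==b)
    pts=np.c_[u,v].astype(np.float32); vx,vy,x0,y0=cv2.fitLine(pts,cv2.DIST_L2,0,.01,.01).ravel()
    t=(pts-[x0,y0])@[vx,vy]; print('px',s[b],'ends',(x0+vx*t.min()).round(1),(y0+vy*t.min()).round(1),(x0+vx*t.max()).round(1),(y0+vy*t.max()).round(1))
    a=math.radians(az); n=np.array([-math.sin(a),math.cos(a),0]); h=np.array([*hub,0.])
    out=[]
    for tt in(t.min(),t.max()):
        o,d=ray('scene',(x0+vx*tt,y0+vy*tt)); X=o+d*((n@(h-o))/(n@d)); out.append((X@[math.cos(a),math.sin(a),0]-h@[math.cos(a),math.sin(a),0],X[2])); print('pt',X.round(4),'radial,z',np.round(out[-1],4))
    return l==b
E
python3 - <<'E'
from hm import *
m=handle(np.load('pics/s6rgb.npy')); W=cloud('scene',np.load('pics/s6.npy'))[m]
q=W[W[:,0]>.58]; o=np.argsort(q[:,2]); 
for k in np.array_split(o,6): print(np.median(q[k],0).round(4))
E
```

```text
px [244 174  11  28 199] ends 246.2 201.0 251.3 173.5
pt [ 0.6063 -0.1314  0.1232] radial,z [0.0613 0.1232]
pt [ 0.5777 -0.1184  0.1837] radial,z [0.0299 0.1837]
[ 0.6118 -0.1263  0.1364]
[ 0.6077 -0.1264  0.1466]
[ 0.6018 -0.1238  0.1557]
[ 0.5981 -0.1219  0.1658]
[ 0.5934 -0.119   0.1763]
[ 0.589  -0.1176  0.185 ]
```

```bash
python3 st.py 588.4 -123 162
```

```text
t 8.475 grasp [ 610.9 -133.9  297.5] yawx 64.48 tilt [ 0.0016 -1.     -0.0095] F [-0.41 -0.36  0.46] op 60.0 q6 -79.96104786627295
dp to [-1.000e-01  1.353e+02  2.630e+01]
```

```bash
python3 -m handwheel '[{"dp":[0,45,12],"dr":[0,0,0]},{"dp":[0,45,12],"dr":[0,0,0]},{"dp":[0,43,1],"dr":[0,0,0]},{"dp":[0,0,0],"dr":[0,0,0]}]' 60; python3 st.py;  python3 -m handwheel '[{"dp":[0,0,0],"dr":[0,0,0]},{"dp":[0,0,0],"dr":[0,0,0]},{"dp":[0,0,0],"dr":[0,0,0]},{"dp":[0,0,0],"dr":[0,0,0]},{"dp":[0,0,0],"dr":[0,0,0]}]' 10 40; python3 st.py 588.4 -123 162
```

```text
time_s: 8.98
eef_pos: [0.585, -0.1222, 0.1555]
eef_rot: [[0.431, -0.009, -0.902], [0.902, 0.002, 0.431], [-0.002, -1.0, 0.009]]
contact_force: [-0.6, -0.0, -0.2]
opening: 0.685
t 8.975 grasp [ 584.9 -122.2  152.5] yawx 64.49 tilt [-0.0018 -1.      0.0093] F [-0.57 -0.01 -0.22] op 60.1 q6 -79.54389700578798
time_s: 9.6
eef_pos: [0.588, -0.1221, 0.1617]
eef_rot: [[0.43, 0.002, -0.903], [0.903, 0.001, 0.43], [0.002, -1.0, -0.001]]
contact_force: [0.7, 3.5, 2.1]
opening: 0.219
t 9.6 grasp [ 588.  -122.1  158.7] yawx 64.53 tilt [ 0.0018 -1.     -0.001 ] F [0.68 3.5  2.1 ] op 19.3 q6 -79.54814199464201
dp to [-0.6 -3.3 -0.8]
```

```bash
python3 -m handwheel '[{"dp":[1,-2.1,-4.2],"dr":[0,0,0]},{"dp":[0,-1.9,-4.5],"dr":[0,0,0]},{"dp":[0,-1.6,-4.9],"dr":[0,0,0]},{"dp":[0,-1.1,-5.1],"dr":[0,0,0]}]'; python3 st.py;  python3 -m handwheel '[{"dp":[0,-0.6,-5],"dr":[0,0,0]},{"dp":[0,-0.3,-5],"dr":[0,0,0]},{"dp":[0,0,0],"dr":[0,0,0]},{"dp":[0,0,0],"dr":[0,0,0]}]'
python3 - <<'E'
from st import *
o,g,R=st(); print('F tool',(R.T@o['contact_force']).round(2))
p,d=cams.read_camera('scene'); b=cv2.resize(p[145:225,205:285,::-1],None,fx=5,fy=5,interpolation=cv2.INTER_CUBIC)
cv2.imwrite('pics/s7.png',b)
E
```

```text
time_s: 10.1
eef_pos: [0.6014, -0.1279, 0.1658]
eef_rot: [[0.43, -0.011, -0.903], [0.903, 0.005, 0.43], [-0.0, -1.0, 0.012]]
contact_force: [-12.5, 7.5, 2.1]
opening: 0.223
t 10.1 grasp [ 601.3 -127.9  162.8] yawx 64.55 tilt [-5.000e-04 -9.999e-01  1.210e-02] F [-12.51   7.48   2.06] op 19.6 q6 -79.77160895782967
time_s: 10.6
eef_pos: [0.6112, -0.1326, 0.1674]
eef_rot: [[0.43, -0.008, -0.903], [0.903, 0.004, 0.43], [-0.0, -1.0, 0.009]]
contact_force: [-9.7, 6.2, 3.1]
opening: 0.222
t 10.6 grasp [ 611.1 -132.6  164.4] yawx 64.54 tilt [-2.0e-04 -1.0e+00  9.2e-03] F [-9.68  6.23  3.09] op 19.5 q6 -79.92851918549171
F tool [ 1.46 -2.98 11.45]
```

View pics/s7.png

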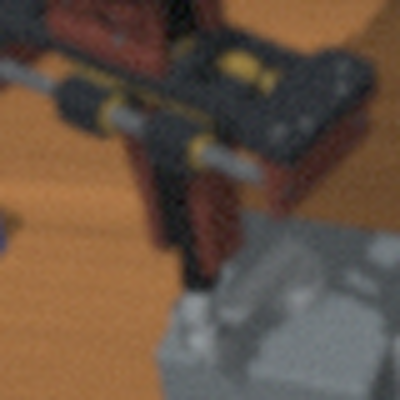

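```bash
python3 -m handwheel '[{"dp":[0,0,0],"dr":[0,0,0]},{"dp":[0,0,0],"dr":[0,0,0]},{"dp":[0,0,0],"dr":[0,0,0]}]' 50 40
python3 - <<'E'
from hm import *
o,g,R=st(); print('F tool',(R.T@o['contact_force']).round(2))
p,d=cams.read_camera('scene'); b=cv2.resize(p[145:225,205:285,::-1],None,fx=5,fy=5,interpolation=cv2.INTER_CUBIC)
cv2.imwrite('pics/s8.png',b)
E
```

```text
time_s: 11.02
eef_pos: [0.6139, -0.1346, 0.1686]
eef_rot: [[0.431, 0.0, -0.902], [0.902, -0.0, 0.431], [-0.0, -1.0, -0.001]]
contact_force: [-0.3, 0.0, -1.1]
opening: 0.529
t 11.025 grasp [ 613.9 -134.6  165.6] yawx 64.47 tilt [-2.e-04 -1.e+00 -5.e-04] F [-0.33  0.03 -1.08] op 46.5 q6 -79.92898381198496
F tool [-0.11  1.08  0.31]
```

View pics/s8.png

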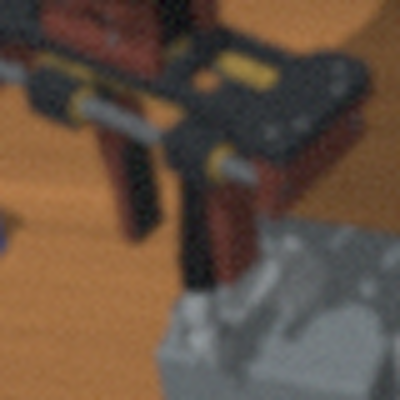

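```bash
python3 -m handwheel '[{"dp":[0,-55,0],"dr":[0,0,0]},{"dp":[0,0,25],"dr":[0,0,0]},{"dp":[0,0,25],"dr":[0,0,0]},{"dp":[0,0,0],"dr":[0,0,0]},{"dp":[0,0,0],"dr":[0,0,0]}]' 0 20;  python3 -m handwheel '[{"dp":[0,25,0],"dr":[0,0,0]},{"dp":[0,25,0],"dr":[0,0,0]},{"dp":[0,0,0],"dr":[0,0,0]}]';python3 - <<'E'
from hm import *
o,g,R=st(); print('F tool',(R.T@o['contact_force']).round(2))
p,d=cams.read_camera('scene'); b=cv2.resize(p[145:225,205:285,::-1],None,fx=5,fy=5,interpolation=cv2.INTER_CUBIC)
cv2.imwrite('pics/s9.png',b); handle(p)
E
```

```text
time_s: 11.7
eef_pos: [0.5691, -0.1131, 0.2235]
eef_rot: [[0.431, 0.001, -0.902], [0.902, -0.0, 0.431], [-0.0, -1.0, -0.001]]
contact_force: [0.1, -0.1, 0.8]
opening: 0.039
time_s: 12.08
eef_pos: [0.5681, -0.1129, 0.1706]
eef_rot: [[0.431, -0.005, -0.902], [0.902, 0.001, 0.431], [-0.001, -1.0, 0.005]]
contact_force: [0.8, 0.3, -0.1]
opening: 0.001
t 12.075 grasp [ 568.  -112.9  167.6] yawx 64.47 tilt [-0.0011 -1.      0.0051] F [ 0.81  0.33 -0.07] op 0.1 q6 -79.06916979136413
F tool [ 0.65  0.06 -0.59]
px [241 177   8  27 199] ends 244.4 177.0 244.8 203.0
pt [ 0.5998 -0.1285  0.1919] radial,z [0.0542 0.1919]
pt [ 0.6116 -0.1339  0.1218] radial,z [0.0672 0.1218]
```

View pics/s9.png

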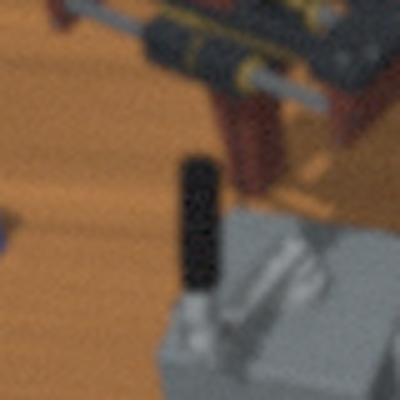

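```bash
python3 -m handwheel '[{"dp":[0,0,-12],"dr":[0,0,0]},{"dp":[0,0,-10],"dr":[0,0,0]},{"dp":[0,0,-3],"dr":[0,0,0]}]'; for i in 1 2 3; do python3 -m handwheel '[{"dp":[0,0,-3],"dr":[0,0,0]},{"dp":[0,0,0],"dr":[0,0,0]}]'>/dev/null
python3 - <<'E'
from hm import *
o,g,R=st(); print('F tool',(R.T@o['contact_force']).round(2))
E
done
```

```text
time_s: 12.5
eef_pos: [0.5921, -0.124, 0.1742]
eef_rot: [[0.431, 0.001, -0.902], [0.902, -0.0, 0.431], [0.0, -1.0, -0.001]]
contact_force: [-1.3, 0.8, 0.7]
opening: 0.002
t 12.75 grasp [ 594.1 -124.9  170.5] yawx 64.48 tilt [ 0.e+00 -1.e+00 -1.e-04] F [-0.28 -0.43  0.37] op 0.3 q6 -79.56450302070617
F tool [-0.51 -0.37  0.07]
t 13.0 grasp [ 596.7 -126.2  170.6] yawx 64.48 tilt [ 1.e-04 -1.e+00 -1.e-04] F [0.16 0.99 0.93] op 0.2 q6 -79.61767447484807
F tool [ 0.96 -0.93  0.28]
t 13.25 grasp [ 598.8 -127.   170.7] yawx 64.5 tilt [ 1.e-04 -1.e+00  2.e-03] F [-4.51  2.18  2.45] op 0.6 q6 -79.66962292984367
F tool [ 0.02 -2.44  5.01]
```

```bash
for i in 1 2; do python3 -m handwheel '[{"dp":[0,0,-2],"dr":[0,0,0]},{"dp":[0,0,0],"dr":[0,0,0]}]'>/dev/null
python3 - <<'E'
from hm import *
o,g,R=st(); print('F tool',(R.T@o['contact_force']).round(2))
p,d=cams.read_camera('scene'); b=cv2.resize(p[145:225,205:285,::-1],None,fx=5,fy=5,interpolation=cv2.INTER_CUBIC)
cv2.imwrite('pics/s10.png',b); handle(p)
E
done
```

```text
t 13.5 grasp [ 599.5 -127.2  170.7] yawx 64.52 tilt [ 1.e-04 -1.e+00  5.e-03] F [-8.97  4.3   4.88] op 0.4 q6 -79.70131249185245
F tool [ 0.03 -4.83  9.97]
px [238 165  16  40 364] ends 243.6 204.0 244.1 165.0
pt [ 0.6158 -0.1358  0.1224] radial,z [0.0718 0.1224]
pt [ 0.5951 -0.1263  0.2226] radial,z [0.049  0.2226]
t 13.8 grasp [ 600.3 -127.5  170.8] yawx 64.54 tilt [ 0.     -1.      0.0079] F [-13.76   7.25   7.3 ] op 0.5 q6 -79.73803023483329
F tool [ 0.63 -7.18 15.6 ]
px [238 165  16  40 364] ends 243.7 165.0 243.8 204.0
pt [ 0.5962 -0.1268  0.2237] radial,z [0.0502 0.2237]
pt [ 0.6151 -0.1354  0.1219] radial,z [0.071  0.1219]
```

View pics/s10.png

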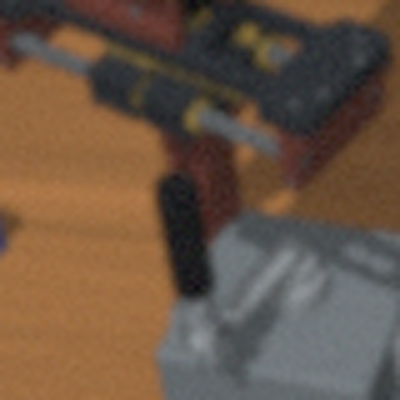

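```bash
python3 -m handwheel '[{"dp":[0,0,12],"dr":[0,0,0]},{"dp":[0,-50,8],"dr":[0,0,0]},{"dp":[0,-20,0],"dr":[0,0,0]},{"dp":[0,0,0],"dr":[0,0,0]}]' 50
python3 - <<'E'
from hm import *
o,g,R=st(); print('F tool',(R.T@o['contact_force']).round(2))
p,d=cams.read_camera('scene'); b=cv2.resize(p[145:225,205:285,::-1],None,fx=5,fy=5,interpolation=cv2.INTER_CUBIC)
cv2.imwrite('pics/s11.png',b); m=handle(p)
W=cloud('scene',d)[m]; o=np.argsort(W[:,2])
for k in np.array_split(o,5): print(np.median(W[k],0).round(4))
E
```

```text
time_s: 14.35
eef_pos: [0.5856, -0.1208, 0.2459]
eef_rot: [[0.431, 0.005, -0.902], [0.902, -0.001, 0.431], [0.001, -1.0, -0.005]]
contact_force: [0.4, -0.7, -0.1]
opening: 0.421
t 14.35 grasp [ 585.7 -120.8  242.9] yawx 64.48 tilt [ 7.e-04 -1.e+00 -5.e-03] F [ 0.45 -0.68 -0.15] op 37.0 q6 -79.39032615037952
F tool [-0.42  0.15 -0.69]
px [238 180  10  25 175] ends 239.8 179.7 244.2 204.1
pt [ 0.6144 -0.1351  0.1964] radial,z [0.0703 0.1964]
pt [ 0.614  -0.1349  0.1204] radial,z [0.0698 0.1204]
[ 0.6231 -0.1307  0.1381]
[ 0.6235 -0.1313  0.1522]
[ 0.6234 -0.1325  0.1669]
[ 0.6234 -0.1316  0.1812]
[ 0.6207 -0.1331  0.194 ]
```

View pics/s11.png

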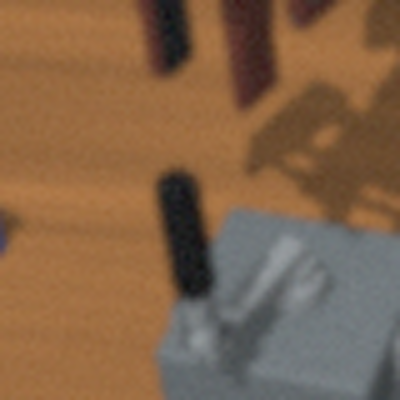

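```bash
python3 st.py 614 -134 165
```

```text
t 14.4 grasp [ 585.2 -120.7  240.8] yawx 64.48 tilt [ 2.0e-04 -1.0e+00 -1.8e-03] F [0.52 1.   0.42] op 41.0 q6 -79.38963118999595
dp to [  0.4  75.8 -31.6]
```

```bash
python3 -m handwheel '[{"dp":[0,0,-16],"dr":[0,0,0]},{"dp":[0.5,8,-16],"dr":[0,0,0]},{"dp":[0,33,0],"dr":[0,0,0]},{"dp":[0,34,0],"dr":[0,0,0]},{"dp":[0,0,0],"dr":[0,0,0]}]' 50; python3 st.py 614 -134 165; python3 -m handwheel '[{"dp":[0,0,0],"dr":[0,0,0]},{"dp":[0,0,0],"dr":[0,0,0]},{"dp":[0,0,0],"dr":[0,0,0]},{"dp":[0,0,0],"dr":[0,0,0]},{"dp":[0,0,0],"dr":[0,0,0]}]' 8 40; python3 st.py 614 -134 165
```

```text
time_s: 15.02
eef_pos: [0.6119, -0.1334, 0.1625]
eef_rot: [[0.431, -0.009, -0.902], [0.902, 0.002, 0.431], [-0.002, -1.0, 0.009]]
contact_force: [-1.1, -0.1, 0.6]
opening: 0.568
t 15.025 grasp [ 611.8 -133.4  159.5] yawx 64.47 tilt [-0.0018 -1.      0.0094] F [-1.12 -0.11  0.57] op 49.9 q6 -79.88410821266321
dp to [ 0.4 -5.5 -2.2]
time_s: 15.65
eef_pos: [0.6144, -0.134, 0.1698]
eef_rot: [[0.431, 0.002, -0.902], [0.902, -0.001, 0.431], [0.0, -1.0, -0.002]]
contact_force: [-0.1, -0.3, 4.8]
opening: 0.222
t 15.65 grasp [ 614.4 -134.   166.8] yawx 64.48 tilt [ 3.e-04 -1.e+00 -2.e-03] F [-0.11 -0.34  4.83] op 19.5 q6 -79.88362302517035
dp to [-0.2  1.8  0.4]
```

Run:
```python
from h import *
# case near edge / pad / jaw / bolts along the clamp axis, from depth cloud of top view (first picture)
a=np.radians(-11); ex=np.array([np.cos(a),np.sin(a)]); ey=np.array([-np.sin(a),np.cos(a)]); hub=np.array([.5505,-.106])
for n in('top','scene'):
    W=cloud(n,np.load(f'pics/{n}0.npy')); p=np.load(f'pics/{n}0rgb.npy').astype(int)
    q=(W[...,:2]-hub); X=q@ex; Y=q@ey; Z=W[...,2]
    for x0 in(-.03,-.01,.01,.03):
        m=(abs(X-x0)<.006)&(Y>.05)&(Y<.3)&(Z>.02)&(Z<.09)
        b=np.round(Y[m]/.004).astype(int); print(n,x0,' '.join(f'{k*4}:{np.median(Z[m][b==k])*1000:.0f}/{np.median(p[m][b==k].mean(-1)):.0f}' for k in np.unique(b)))
```

```text
top -0.03 52:62/118 56:32/99 60:31/102 64:31/90 68:30/111 72:64/140 76:66/150 80:65/152 84:64/151 88:66/150 92:65/149 96:64/146 100:63/146 104:50/147 108:59/188 112:59/170 116:32/113 120:31/90 124:28/91 128:29/114 132:34/199 136:51/234 140:49/240 144:48/241 148:49/240 152:47/239 156:46/229 160:50/206 164:50/198 168:49/197 172:49/198 176:47/206 180:49/207 184:47/211 188:49/224 192:47/234 196:50/240 200:48/242 204:48/241 208:46/235 212:47/203 216:31/141 220:30/102 224:30/107 228:30/110 232:31/124 236:36/114 240:64/143 244:66/143 248:66/132 252:71/132 256:73/139 260:67/146 264:66/131 268:67/117 272:36/107 276:30/108 280:28/108 284:30/111 288:31/110 292:29/108 296:30/108 300:29/108
top -0.01 52:64/148 56:55/165 60:51/186 64:53/186 68:53/174 72:62/155 76:64/152 80:64/152 84:65/152 88:65/151 92:65/150 96:65/146 100:65/122 104:31/135 108:55/180 112:59/175 116:58/132 120:29/112 124:30/112 128:29/118 132:29/185 136:47/232 140:49/239 144:47/241 148:48/241 152:48/241 156:47/236 160:48/232 164:49/229 168:49/228 172:51/231 176:49/225 180:50/235 184:49/222 188:49/236 192:48/240 196:50/240 200:48/2
[... 3520 characters left out ...]
292:33/84 296:34/83 300:33/81
scene 0.03 52:66/114 56:55/70 60:33/79 64:33/82 68:33/80 72:32/84 76:68/117 80:68/119 84:68/120 88:67/118 92:68/118 96:67/117 100:68/113 104:51/89 108:39/107 112:53/127 116:53/101 120:33/76 124:32/57 128:33/88 132:32/140 136:51/173 140:52/189 144:51/190 148:51/193 152:51/190 156:51/157 160:52/118 164:51/105 168:52/117 172:51/109 176:53/112 180:52/74 184:51/71 188:52/85 192:51/154 196:52/187 200:52/189 204:51/192 208:51/193 212:53/187 216:40/109 220:33/75 224:34/80 228:33/82 232:44/114 236:47/136 240:50/108 244:70/114 248:72/106 252:70/94 256:73/84 260:68/108 264:69/111 268:63/104 272:45/120 276:53/91 280:50/100 284:40/117 288:44/125 292:35/86 296:33/83 300:32/83
```

The depth profile puts about 18 mm between pad and case, and about 16 mm from case to bolts. That makes about 34 mm, or 5.7 rad, before clamping starts. I'll crank clockwise with the tool turning along.

```bash
cat > ck.py <<'E'
from hm import *
def ck(hub=(550.5,-106.)):
    o,g,R=st(); v=g[:2]*1000-hub; r=np.hypot(*v); e=v/r; t=np.array([e[1],-e[0]]) # cw tangent
    F=o['contact_force'][:2]; print('r',r.round(1),'az',np.degrees(np.arctan2(v[1],v[0])).round(1),'Fdrag',(-F@t).round(2),'Frad',(F@e).round(2)); return o,g,R
if __name__=='__main__': ck()
E
python3 -m handwheel '[{"dp":[-12.2,0,1.1],"dr":[0,10,0]},{"dp":[-12.2,0,1.1],"dr":[0,10,0]},{"dp":[-12.2,0,1.1],"dr":[0,10,0]}]'; python3 ck.py;python3 -m handwheel '[{"dp":[-12.2,0,1.1],"dr":[0,10,0]},{"dp":[-12.2,0,1.1],"dr":[0,10,0]},{"dp":[-12.2,0,1.1],"dr":[0,10,0]}]'; python3 ck.py
```

```text
time_s: 16.02
eef_pos: [0.5924, -0.1606, 0.1698]
eef_rot: [[0.827, 0.007, -0.563], [0.563, 0.001, 0.827], [0.006, -1.0, -0.003]]
contact_force: [7.2, 3.3, 2.2]
opening: 0.222
t 16.025 grasp [ 592.4 -160.6  166.8] yawx 34.25 tilt [ 0.006  -1.     -0.0028] F [7.21 3.29 2.17] op 19.5 q6 -52.67253135654023
r 68.8 az -52.5 Fdrag 7.72 Frad 1.78
time_s: 16.4
eef_pos: [0.5578, -0.1732, 0.1698]
eef_rot: [[0.997, 0.007, -0.073], [0.073, -0.0, 0.997], [0.007, -1.0, -0.001]]
contact_force: [6.8, 1.8, 2.1]
opening: 0.222
t 16.4 grasp [ 557.9 -173.2  166.8] yawx 4.21 tilt [ 6.5e-03 -1.0e+00 -5.0e-04] F [6.8  1.83 2.08] op 19.5 q6 -24.856863024016885
r 67.6 az -83.7 Fdrag 6.96 Frad -1.07
```

Cranking works: the drag is about 7 N, as stated, and the grip is steady. I'll continue.

```bash
for i in 1 2; do :; done; python3 -m handwheel '[{"dp":[-12.2,0,1.1],"dr":[0,10,0]},{"dp":[-12.2,0,1.1],"dr":[0,10,0]},{"dp":[-12.2,0,1.1],"dr":[0,10,0]},{"dp":[-12.2,0,1.1],"dr":[0,10,0]}]' >/dev/null; python3 ck.py;python3 -m handwheel '[{"dp":[-12.2,0,1.1],"dr":[0,10,0]},{"dp":[-12.2,0,1.1],"dr":[0,10,0]},{"dp":[-12.2,0,1.1],"dr":[0,10,0]},{"dp":[-12.2,0,1.1],"dr":[0,10,0]}]'>/dev/null; python3 ck.py
python3 - <<'E'
from h import *
p,d=cams.read_camera('scene'); cv2.imwrite('pics/s12.png',cv2.resize(p[130:270,220:420,::-1],None,fx=4,fy=4,interpolation=cv2.INTER_CUBIC))
E
```

```text
t 16.9 grasp [ 512.1 -159.9  166.8] yawx -35.78 tilt [ 0.0064 -1.      0.0048] F [11.33  1.8   1.04] op 19.4 q6 14.718213295609402
r 66.2 az -125.5 Fdrag 8.18 Frad -8.04
t 17.4 grasp [ 486.5 -121.1  166.9] yawx -75.82 tilt [ 0.0051 -0.9999  0.0112] F [19.35 -3.89 -3.35] op 19.5 q6 57.90179157169009
r 65.7 az -166.7 Fdrag 8.23 Frad -17.94
```

View pics/s12.png

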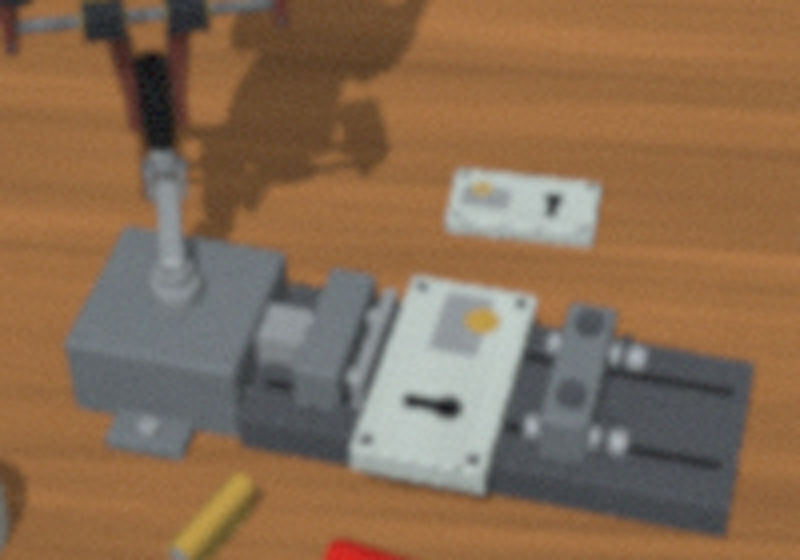

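```bash
python3 - <<'E'
import numpy as np
from scipy.optimize import least_squares
P=np.array([(614.4,-134),(592.4,-160.6),(557.9,-173.2),(512.1,-159.9),(486.5,-121.1)])
for W in (P,P[:4]):
  s=least_squares(lambda h:np.hypot(*(W-h[:2]).T)-h[2],[550,-106,70]);print(s.x,s.fun.round(2))
  s=least_squares(lambda h:np.hypot(*(W-h).T)-70,[550,-106]);print(s.x,s.fun.round(2))
E
python3 - <<'E'
from ck import *
ck()
E
```

```text
[ 552.70176832 -105.33869956   68.03912239] [-0.01  0.    0.02 -0.03  0.01]
[ 552.94322542 -102.78064626] [-1.07 -0.    0.59  0.22 -1.08]
[ 552.73381055 -105.42924193   67.95947562] [ 0.   -0.01  0.01 -0.  ]
[ 552.15009925 -103.04287745] [-0.48  0.23  0.39 -0.45]
t 17.45 grasp [ 486.3 -119.7  166.9] yawx -76.22 tilt [ 0.0034 -0.9999  0.0115] F [16.21  0.48 -3.02] op 19.6 q6 58.410067208678655
r 65.6 az -168.0 Fdrag 2.91 Frad -15.95
```

The true hub by circle fit is (552.7,-105.3) with radius 68, so I'll correct the radial error by about 4 mm inward and go on.

```bash
sed -i 's/hub=(550.5,-106.)/hub=(552.7,-105.3)/' ck.py; python3 -m handwheel '[{"dp":[-11.8,0,5.3],"dr":[0,10,0]},{"dp":[-11.8,0,1],"dr":[0,10,0]},{"dp":[-11.8,0,1],"dr":[0,10,0]}]'; python3 ck.py
```

```text
time_s: 17.82
eef_pos: [0.4885, -0.0867, 0.1698]
eef_rot: [[-0.275, 0.005, 0.961], [-0.961, -0.006, -0.275], [0.004, -1.0, 0.007]]
contact_force: [7.3, -9.8, -0.2]
opening: 0.221
t 17.825 grasp [488.5 -86.7 166.8] yawx -105.95 tilt [ 0.004  -1.      0.0068] F [ 7.31 -9.77 -0.17] op 19.4 q6 92.08969012722329
r 66.8 az 163.9 Fdrag 7.36 Frad -9.74
```

Run:
```python
import numpy as np
from scipy.optimize import least_squares
P=np.array([(614.4,-134),(592.4,-160.6),(557.9,-173.2),(512.1,-159.9),(486.5,-121.1),(488.5,-86.7)])
s=least_squares(lambda h:np.hypot(*(P-h[:2]).T)-h[2],[550,-106,70]);print(s.x,s.fun.round(2))
h=s.x[:2]; r=s.x[2]
a0=162.5; R=np.array([[-.275,.961],[-.961,-.275]]) # cols tool x,z world
az=np.radians(a0-np.arange(0,200,10)); C=h+r*np.c_[np.cos(az),np.sin(az)]
print('cmd corr',((C[0]-np.array([488.5,-86.7]))@R).round(1))
print(((np.diff(C,axis=0))@R).round(1).tolist())
```

```text
[ 552.76373734 -106.1014371    67.47416987] [ 0.18 -0.09 -0.18 -0.04  0.47 -0.35]
cmd corr [-0.8 -0.3]
[[-11.7, 1.3], [-11.3, 3.3], [-10.5, 5.3], [-9.4, 7.0], [-8.1, 8.5], [-6.5, 9.8], [-4.7, 10.8], [-2.7, 11.4], [-0.7, 11.7], [1.3, 11.7], [3.3, 11.3], [5.3, 10.5], [7.0, 9.4], [8.5, 8.1], [9.8, 6.5], [10.8, 4.7], [11.4, 2.7], [11.7, 0.7], [11.7, -1.3]]
```

```bash
python3 -m handwheel '[{"dp":[-11.7,0,3.8],"dr":[0,0,0]},{"dp":[-11.3,0,3.3],"dr":[0,0,0]},{"dp":[-10.5,0,5.3],"dr":[0,0,0]},{"dp":[-9.4,0,7],"dr":[0,0,0]}]'; python3 ck.py; python3 -m handwheel '[{"dp":[-8.1,0,8.5],"dr":[0,0,0]},{"dp":[-6.5,0,9.8],"dr":[0,0,0]},{"dp":[-4.7,0,10.8],"dr":[0,0,0]},{"dp":[-2.7,0,11.4],"dr":[0,0,0]}]' >/dev/null; python3 ck.py
```

```text
time_s: 18.32
eef_pos: [0.5163, -0.0497, 0.1697]
eef_rot: [[-0.269, -0.002, 0.963], [-0.963, -0.003, -0.269], [0.004, -1.0, -0.001]]
contact_force: [-5.0, -6.5, 7.0]
opening: 0.223
t 18.325 grasp [516.3 -49.7 166.7] yawx -105.6 tilt [ 3.6e-03 -1.0e+00 -8.0e-04] F [-4.99 -6.46  6.96] op 19.6 q6 96.44448242722589
r 66.5 az 123.2 Fdrag 7.71 Frad -2.67
t 18.825 grasp [560.9 -37.4 166.7] yawx -105.49 tilt [-2.0e-04 -1.0e+00 -3.1e-03] F [-7.35  1.44  8.63] op 19.4 q6 98.18626467793855
r 68.4 az 83.1 Fdrag 7.47 Frad 0.54
```

Run:
```python
from h import *
p,d=cams.read_camera('scene'); cv2.imwrite('pics/s13.png',cv2.resize(p[130:270,220:420,::-1],None,fx=4,fy=4,interpolation=cv2.INTER_CUBIC))
```

```text
(no output)
```

View pics/s13.png

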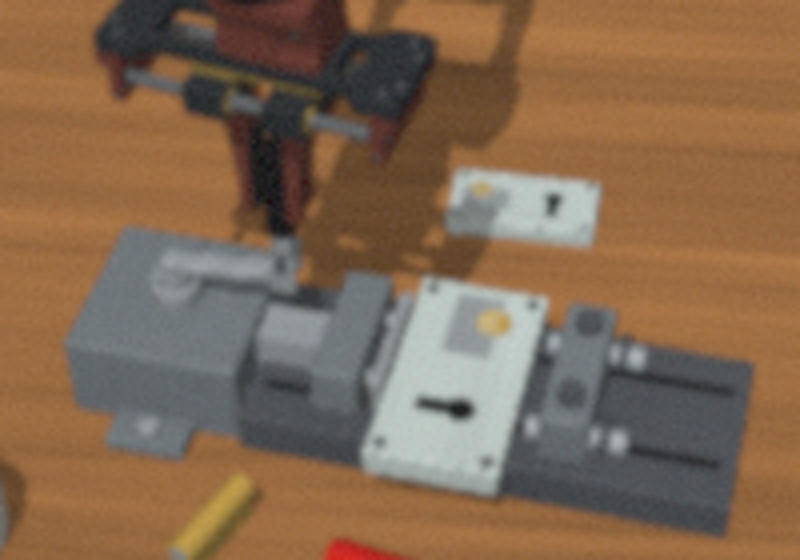

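```bash
python3 -m handwheel '[{"dp":[-0.7,0,11.7],"dr":[0,0,0]},{"dp":[1.3,0,11.7],"dr":[0,0,0]}]' >/dev/null; python3 ck.py
python3 - <<'E'
from h import *
p,d=cams.read_camera('scene'); cv2.imwrite('pics/s14.png',cv2.resize(p[180:270,290:410,::-1],None,fx=6,fy=6,interpolation=cv2.INTER_CUBIC))
E
```

```text
t 19.125 grasp [583.7 -42.9 166.7] yawx -105.41 tilt [-0.0031 -1.     -0.0026] F [-5.97  6.45  8.22] op 19.5 q6 97.79173097646137
r 69.7 az 63.6 Fdrag 8.22 Frad 3.12
```

View pics/s14.png

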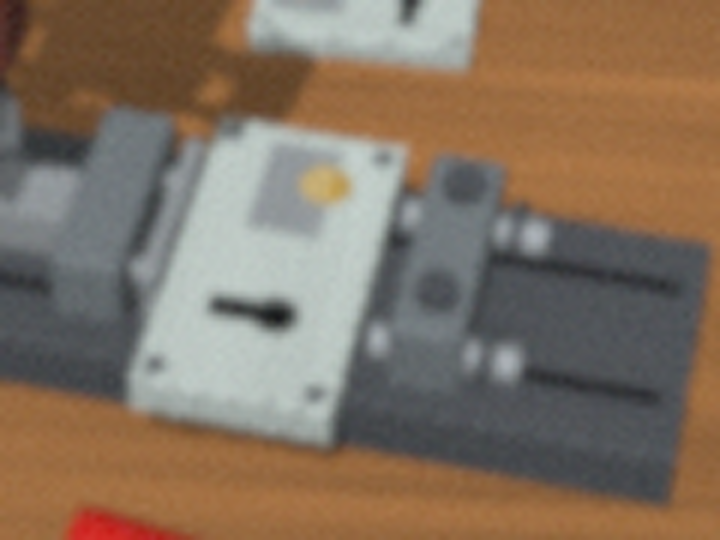

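```bash
python3 -m handwheel '[{"dp":[3.3,0,11.3],"dr":[0,0,0]}]' >/dev/null; python3 ck.py;  python3 -m handwheel '[{"dp":[5.3,0,10.5],"dr":[0,0,0]}]' >/dev/null; python3 ck.py; python3 -m handwheel '[{"dp":[7,0,9.4],"dr":[0,0,0]}]' >/dev/null; python3 ck.py
python3 - <<'E'
from h import *
p,d=cams.read_camera('scene'); cv2.imwrite('pics/s15.png',cv2.resize(p[180:270,290:410,::-1],None,fx=6,fy=6,interpolation=cv2.INTER_CUBIC))
E
```

```text
t 19.3 grasp [593.9 -48.3 166.8] yawx -105.37 tilt [-0.0046 -1.     -0.0022] F [-4.45  8.31  6.55] op 19.3 q6 97.32605683019715
r 70.3 az 54.1 Fdrag 8.47 Frad 4.12
t 19.425 grasp [603.4 -55.7 166.8] yawx -105.34 tilt [-6.e-03 -1.e+00 -8.e-04] F [-2.1   9.93  5.99] op 19.4 q6 96.69538482478289
r 70.9 az 44.3 Fdrag 8.57 Frad 5.43
t 19.55 grasp [611.4 -64.5 166.8] yawx -105.31 tilt [-7.2e-03 -1.0e+00  9.0e-04] F [ 1.62 10.67  5.95] op 19.4 q6 95.93819668011123
r 71.5 az 34.8 Fdrag 7.84 Frad 7.42
```

View pics/s15.png

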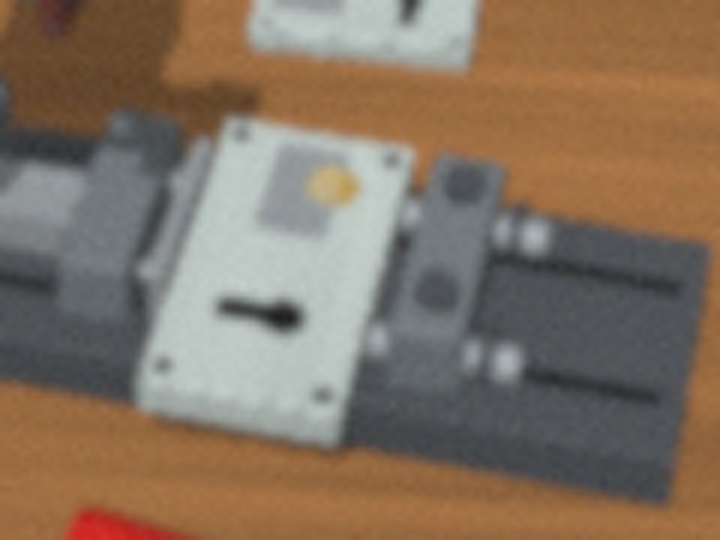

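```bash
python3 - <<'E'
import numpy as np
from scipy.optimize import least_squares
P=np.array([(614.4,-134),(592.4,-160.6),(557.9,-173.2),(512.1,-159.9),(486.5,-121.1),(488.5,-86.7),(516.3,-49.7),(560.9,-37.4),(583.7,-42.9),(593.9,-48.3),(603.4,-55.7),(611.4,-64.5)])
s=least_squares(lambda h:np.hypot(*(P-h[:2]).T)-h[2],[550,-106,70]);print(s.x,s.fun.round(2))
h=s.x[:2]; r=s.x[2]
for p in P[-5:]: print(np.degrees(np.arctan2(*(p-h)[::-1])))
R=np.array([[-.264,.964],[-.964,-.264]]) # cols tool x,z world
a=np.degrees(np.arctan2(*(P[-1]-h)[::-1]))
az=np.radians(a-np.arange(0,60,5)); C=h+r*np.c_[np.cos(az),np.sin(az)]
print(a,((np.diff(C,axis=0))@R).round(1).tolist())
print('outward in tool x,z', (np.array([np.cos(az[0]),np.sin(az[0])])@R).round(2))
E
python3 ck.py
```

```text
[ 554.17493976 -104.73654097   68.48161046] [-1.52 -0.79  0.08  0.9   1.14 -0.37 -1.67 -0.81  0.04  0.53  1.    1.47]
84.2966469572647
64.47694927297219
54.858707141235236
44.89007562636788
35.11212541443052
35.11212541443052 [[4.0, 4.4], [4.4, 4.1], [4.7, 3.7], [5.0, 3.2], [5.3, 2.8], [5.5, 2.3], [5.7, 1.8], [5.8, 1.3], [5.9, 0.8], [6.0, 0.3], [6.0, -0.2]]
outward in tool x,z [-0.77  0.64]
t 19.6 grasp [612.3 -66.  166.8] yawx -105.36 tilt [-0.0063 -1.      0.003 ] F [ 3.59 10.11  2.89] op 19.2 q6 95.90666299264431
r 71.4 az 33.4 Fdrag 6.46 Frad 8.57
```

```bash
sed -i 's/hub=(552.7,-105.3)/hub=(554,-104.7)/' ck.py; python3 -m handwheel '[{"dp":[3.2,0,5],"dr":[0,0,0]}]' >/dev/null; python3 ck.py;  python3 -m handwheel '[{"dp":[3.6,0,4.7],"dr":[0,0,0]}]' >/dev/null; python3 ck.py; python3 -m handwheel '[{"dp":[4.7,0,3.7],"dr":[0,0,0]}]' >/dev/null; python3 ck.py
```

```text
t 19.725 grasp [615.1 -69.4 166.8] yawx -105.34 tilt [-6.1e-03 -1.0e+00  8.0e-04] F [-0.69  9.43  5.03] op 19.5 q6 95.60875019658435
r 70.5 az 30.0 Fdrag 8.51 Frad 4.12
t 19.85 grasp [618.4 -74.6 166.7] yawx -105.36 tilt [-5.1e-03 -1.0e+00  3.0e-04] F [-1.85  7.6   5.48] op 19.6 q6 95.23325707474885
r 71.1 az 25.1 Fdrag 7.67 Frad 1.54
t 19.975 grasp [620.9 -80.1 166.8] yawx -105.35 tilt [-5.3e-03 -1.0e+00  9.0e-04] F [0.4  9.5  4.88] op 19.4 q6 94.76941491741152
r 71.3 az 20.2 Fdrag 8.78 Frad 3.66
```

```bash
python3 -m handwheel '[{"dp":[5,0,3.2],"dr":[0,0,0]}]' >/dev/null; python3 ck.py;  python3 -m handwheel '[{"dp":[5.3,0,2.8],"dr":[0,0,0]}]' >/dev/null; python3 ck.py
python3 - <<'E'
from h import *
p,d=cams.read_camera('scene'); cv2.imwrite('pics/s16.png',cv2.resize(p[180:270,290:410,::-1],None,fx=6,fy=6,interpolation=cv2.INTER_CUBIC))
E
```

```text
t 20.1 grasp [622.9 -85.7 166.8] yawx -105.35 tilt [-0.0055 -1.      0.0017] F [2.39 8.43 4.29] op 19.4 q6 94.28898824946604
r 71.5 az 15.4 Fdrag 7.49 Frad 4.53
t 20.225 grasp [624.5 -91.5 166.8] yawx -105.34 tilt [-0.0059 -1.      0.0024] F [3.72 9.41 4.43] op 19.4 q6 93.78760284036737
r 71.7 az 10.6 Fdrag 8.56 Frad 5.39
```

View pics/s16.png

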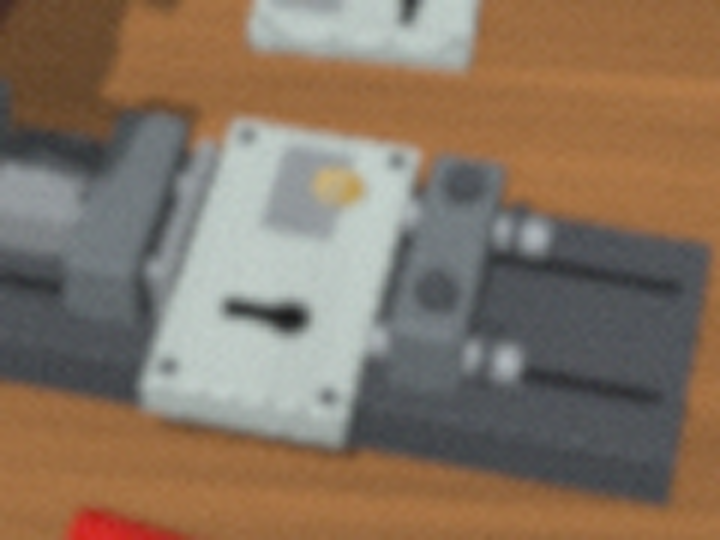

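```bash
python3 -m handwheel '[{"dp":[5.3,0,2.8],"dr":[0,0,0]}]' >/dev/null; python3 ck.py;  python3 -m handwheel '[{"dp":[5.5,0,2.4],"dr":[0,0,0]}]' >/dev/null; python3 ck.py; python3 -m handwheel '[{"dp":[5.8,0,1.5],"dr":[0,0,0]}]' >/dev/null; python3 ck.py
```

```text
t 20.4 grasp [625.6 -97.1 166.8] yawx -105.33 tilt [-0.0061 -1.      0.002 ] F [1.39 9.7  5.04] op 19.4 q6 93.29823729108783
r 72.0 az 6.1 Fdrag 9.5 Frad 2.41
t 20.525 grasp [ 626.4 -103.   166.8] yawx -105.33 tilt [-0.006  -1.      0.0016] F [1.08 9.92 4.85] op 19.7 q6 92.78290885763718
r 72.4 az 1.3 Fdrag 9.89 Frad 1.31
t 20.65 grasp [ 626.4 -108.9  166.8] yawx -105.32 tilt [-0.0064 -1.      0.0019] F [ 2.39 10.35  4.15] op 19.5 q6 92.25245955173104
r 72.6 az -3.3 Fdrag 10.47 Frad 1.79
```

```bash
python3 -m handwheel '[{"dp":[5.9,0,0.8],"dr":[0,0,0]}]' >/dev/null; python3 ck.py;  python3 -m handwheel '[{"dp":[6,0,0.2],"dr":[0,0,0]}]' >/dev/null; python3 ck.py
python3 - <<'E'
from h import *
p,d=cams.read_camera('scene'); cv2.imwrite('pics/s17.png',cv2.resize(p[180:270,290:410,::-1],None,fx=6,fy=6,interpolation=cv2.INTER_CUBIC))
E
python3 ck.py
```

```text
t 20.775 grasp [ 626.  -114.6  166.8] yawx -105.31 tilt [-0.0068 -1.      0.0028] F [ 4.09 10.75  4.22] op 19.2 q6 91.72065954128166
r 72.7 az -7.9 Fdrag 11.21 Frad 2.58
t 20.9 grasp [ 625.  -120.3  166.8] yawx -105.3 tilt [-0.0073 -1.      0.0039] F [ 6.72 10.83  2.83] op 19.7 q6 91.17643450306375
r 72.7 az -12.4 Fdrag 12.02 Frad 4.24
t 20.95 grasp [ 624.9 -121.2  166.8] yawx -105.34 tilt [-0.0065 -1.      0.0041] F [5.77 9.96 3.5 ] op 19.4 q6 91.15487049670733
r 72.8 az -13.1 Fdrag 11.01 Frad 3.35
```

View pics/s17.png

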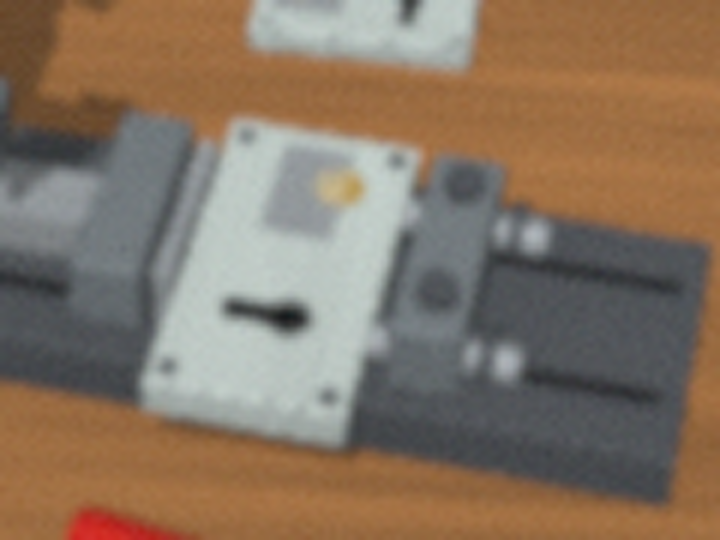

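Run:
```python
import cv2,numpy as np
L={}
for k in (14,15,16,17):
    a=cv2.imread(f'pics/s{k}.png',0).astype(np.float32); L[k]=a
# case: interior patch (incl marks and edges), tracked by ECC translation
def tr(a,b,box):
    x0,x1,y0,y1=box; t=a[y0:y1,x0:x1]; m=np.float32([[1,0,x0],[0,1,y0]])
    cc,w=cv2.findTransformECC(t,b,m.copy(),cv2.MOTION_TRANSLATION,(3,200,1e-6),None,5); return (w[:,2]-[x0,y0]).round(2),round(cc,3)
for k in(14,15,16): 
    print(k,'->17 case',tr(L[17],L[k],(200,380,130,400)),'jaw', tr(L[17],L[k],(90,200,110,300)),'static',tr(L[17],L[k],(440,640,160,380)))
```

```text
14 ->17 case (array([-13.3 ,  -2.24]), 0.978) jaw (array([-16.8 ,   1.97]), 0.948) static (array([0.03, 0.01]), 0.996)
15 ->17 case (array([-5.69, -0.83]), 0.991) jaw (array([-9.76,  3.69]), 0.867) static (array([-0.01,  0.  ]), 0.996)
16 ->17 case (array([-0.2 , -0.01]), 0.997) jaw (array([-4.11,  8.97]), 0.938) static (array([-0.05,  0.07]), 0.995)
```

Force rise and image tracking agree. The case met the bolts at an arm azimuth of about 11°, and the arm is now at -13°, so clamping is about 45 N. I'll add a little more and hold.

```bash
python3 -m handwheel '[{"dp":[3,0,0],"dr":[0,0,0]},{"dp":[0,0,0],"dr":[0,0,0]},{"dp":[0,0,0],"dr":[0,0,0]},{"dp":[0,0,0],"dr":[0,0,0]}]' >/dev/null; python3 ck.py
python3 - <<'E'
from hm import *
p,d=cams.read_camera('scene'); cv2.imwrite('pics/s18.png',cv2.resize(p[135:235,205:285,::-1],None,fx=6,fy=6,interpolation=cv2.INTER_CUBIC))
E
```

```text
t 21.45 grasp [ 624.4 -123.5  166.8] yawx -105.32 tilt [-0.0065 -1.      0.0045] F [5.78 9.89 3.34] op 19.4 q6 90.92216614928887
r 72.8 az -15.0 Fdrag 11.05 Frad 3.03
```

View pics/s18.png

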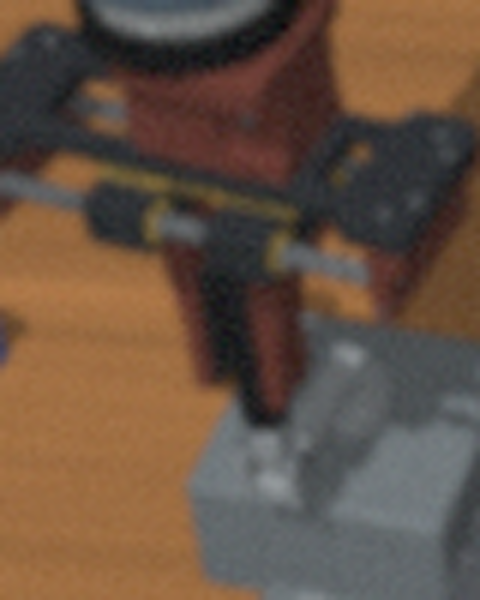

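```bash
python3 -m handwheel '[{"dp":[0,0,0],"dr":[0,0,0]},{"dp":[0,0,0],"dr":[0,0,0]},{"dp":[0,0,0],"dr":[0,0,0]},{"dp":[0,0,0],"dr":[0,0,0]}]' 50 >/dev/null; python3 ck.py;  python3 -m handwheel '[{"dp":[0,-40,0],"dr":[0,0,0]},{"dp":[0,-30,0],"dr":[0,0,0]},{"dp":[0,0,30],"dr":[0,0,0]},{"dp":[0,0,20],"dr":[0,0,0]},{"dp":[0,0,0],"dr":[0,0,0]}]' 0 20
python3 - <<'E'
from hm import *
st()
p,d=cams.read_camera('scene'); cv2.imwrite('pics/s19.png',cv2.resize(p[135:235,205:305,::-1],None,fx=6,fy=6,interpolation=cv2.INTER_CUBIC))
np.save('pics/s19rgb.npy',p);np.save('pics/s19.npy',d)
m=handle(p,r=(165,215,235,265),hub=(.554,-.1047),az=-15)
W=cloud('scene',d)[m]; o=np.argsort(W[:,2])
for k in np.array_split(o,5): print(np.median(W[k],0).round(4))
E
```

```text
t 22.0 grasp [ 621.9 -127.2  165.1] yawx -105.54 tilt [ 2.e-04 -1.e+00 -7.e-04] F [ 0.78 -0.11  0.57] op 49.7 q6 90.9183881920249
r 71.6 az -18.3 Fdrag 0.15 Frad 0.78
time_s: 22.62
eef_pos: [0.6707, -0.1407, 0.2372]
eef_rot: [[-0.268, -0.002, 0.963], [-0.963, 0.0, -0.268], [0.0, -1.0, -0.002]]
contact_force: [-0.0, 0.6, -0.6]
opening: 0.044
t 22.625 grasp [ 670.7 -140.7  234.2] yawx -105.54 tilt [ 2.0e-04 -1.0e+00 -1.8e-03] F [-0.05  0.55 -0.55] op 3.8 q6 90.85283803816712
px [243 181  11  26 207] ends 245.3 180.9 249.7 205.7
pt [ 0.6183 -0.1219  0.1972] radial,z [0.0666 0.1972]
pt [ 0.617  -0.1216  0.1195] radial,z [0.0652 0.1195]
[ 0.6267 -0.1207  0.1362]
[ 0.6277 -0.1183  0.151 ]
[ 0.6278 -0.1181  0.1652]
[ 0.6274 -0.1179  0.181 ]
[ 0.6249 -0.1195  0.1936]
```

View pics/s19.png

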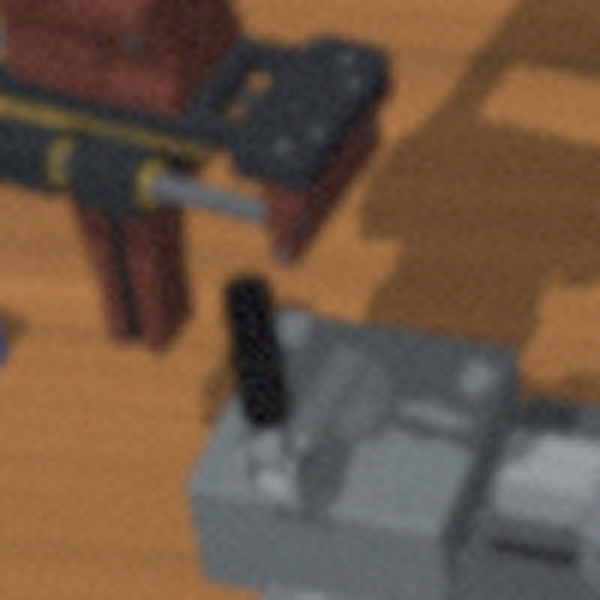

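```bash
python3 -m handwheel '[{"dp":[-4.5,24,0],"dr":[0,0,0]},{"dp":[0,24,0],"dr":[0,0,0]},{"dp":[0,0,-10],"dr":[0,0,0]},{"dp":[0,0,-10],"dr":[0,0,0]},{"dp":[0,0,0],"dr":[0,0,0]}]'; for i in 1 2; do python3 - <<'E'
from ck import *
o,g,R=st(); print('Ft',(R.T@o['contact_force']).round(2)); v=g[:2]*1000-[618,-121]; print('u',v@R[:2,2],'lat',v@R[:2,0])
E
[ $i = 1 ] && python3 -m handwheel '[{"dp":[0,0,-8],"dr":[0,0,0]},{"dp":[0,0,-5],"dr":[0,0,0]},{"dp":[0,0,0],"dr":[0,0,0]}]'; done
python3 - <<'E'
from hm import *
p,d=cams.read_camera('scene'); cv2.imwrite('pics/s20.png',cv2.resize(p[135:235,205:305,::-1],None,fx=6,fy=6,interpolation=cv2.INTER_CUBIC))
E
```

```text
time_s: 23.3
eef_pos: [0.6519, -0.1305, 0.1931]
eef_rot: [[-0.268, 0.003, 0.964], [-0.964, -0.001, -0.268], [-0.0, -1.0, 0.003]]
contact_force: [0.2, 0.0, -0.0]
opening: 0.006
t 23.3 grasp [ 651.9 -130.5  190.1] yawx -105.52 tilt [-1.0e-04 -1.0e+00  3.2e-03] F [ 0.16  0.04 -0.04] op 0.5 q6 91.26618573473593
Ft [-0.08  0.04  0.15]
u 35.21472017352866 lat 0.07662528891104207
time_s: 23.68
eef_pos: [0.6396, -0.1271, 0.191]
eef_rot: [[-0.268, 0.001, 0.964], [-0.964, -0.0, -0.268], [-0.0, -1.0, 0.001]]
contact_force: [0.1, -0.2, 0.9]
opening: 0.003
t 23.675 grasp [ 639.6 -127.1  188. ] yawx -105.52 tilt [-0.e+00 -1.e+00  8.e-04] F [ 0.06 -0.18  0.89] op 0.2 q6 91.29215581758827
Ft [ 0.16 -0.89  0.11]
u 22.454538017092514 lat 0.06981943438090157
```

View pics/s20.png

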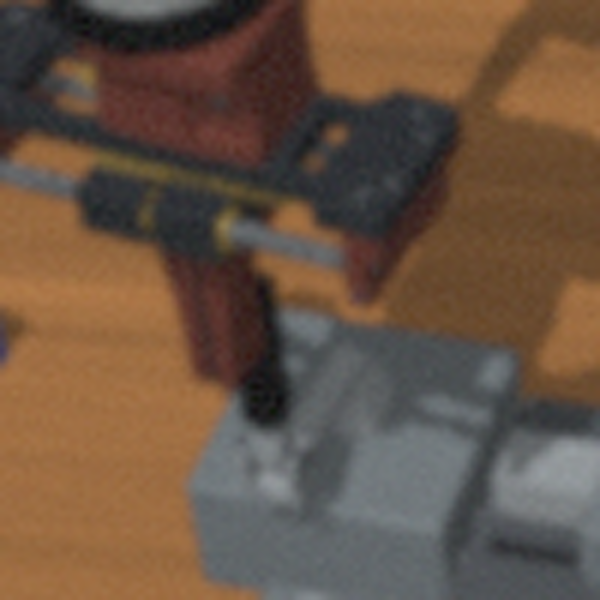

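```bash
cat > fk.py <<'E'
from ck import *
o,g,R=st(); print('Ft',(R.T@o['contact_force']).round(2)); v=g[:2]*1000-[618,-121]; print('u',(v@R[:2,2]).round(1),'lat',(v@R[:2,0]).round(1),'w',(g[2]*1000-19-107).round(1))
E
python3 -m handwheel '[{"dp":[-2,0.5,-9.5],"dr":[0,0,0]},{"dp":[0,1,-9],"dr":[0,0,0]},{"dp":[0,1.5,-8],"dr":[0,0,0]},{"dp":[0,2,-7.5],"dr":[0,0,0]}]' >/dev/null; python3 fk.py
python3 - <<'E'
from hm import *
p,d=cams.read_camera('scene'); cv2.imwrite('pics/s21.png',cv2.resize(p[135:235,205:305,::-1],None,fx=6,fy=6,interpolation=cv2.INTER_CUBIC))
E
```

```text
t 24.225 grasp [ 606.9 -115.9  182.3] yawx -105.52 tilt [ 1.e-04 -1.e+00 -1.e-04] F [ 0.96 -2.   -1.02] op 0.4 q6 91.54803010019828
Ft [1.67 1.02 1.46]
u -12.1 lat -1.9 w 56.3
```

View pics/s21.png

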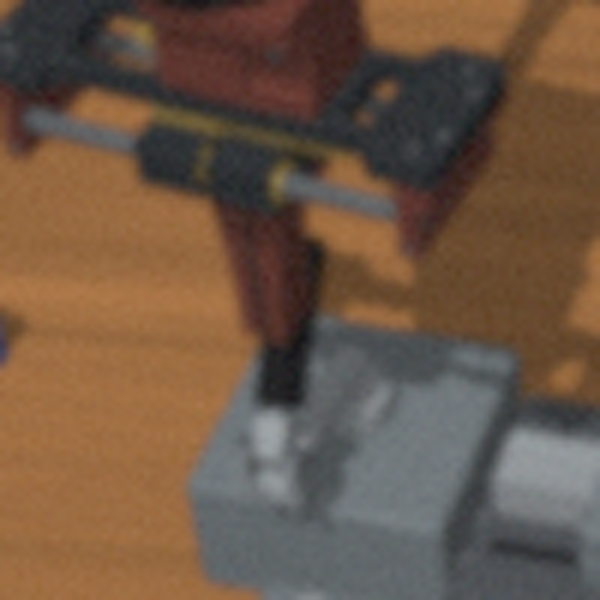

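```bash
python3 -m handwheel '[{"dp":[-2,3.5,-7.5],"dr":[0,0,0]},{"dp":[0,4,-6.5],"dr":[0,0,0]},{"dp":[0,5,-6],"dr":[0,0,0]},{"dp":[0,5.8,-5.5],"dr":[0,0,0]}]' >/dev/null; python3 fk.py; python3 -m handwheel '[{"dp":[0,6.7,-4.5],"dr":[0,0,0]},{"dp":[0,6.8,-4],"dr":[0,0,0]},{"dp":[0,5,-2],"dr":[0,0,0]},{"dp":[0,0,0],"dr":[0,0,0]}]' >/dev/null; python3 fk.py
python3 - <<'E'
from hm import *
p,d=cams.read_camera('scene'); cv2.imwrite('pics/s22.png',cv2.resize(p[135:235,205:305,::-1],None,fx=6,fy=6,interpolation=cv2.INTER_CUBIC))
E
```

```text
t 24.775 grasp [ 583.1 -107.2  163.8] yawx -105.51 tilt [-1.e-04 -1.e+00  0.e+00] F [ 1.94  0.54 -0.08] op 0.3 q6 91.80968468738196
Ft [-1.04  0.08  1.72]
u -37.3 lat -4.0 w 37.8
t 25.275 grasp [ 572.9 -104.4  145. ] yawx -105.51 tilt [ 0.     -1.     -0.0014] F [-0.1   0.14  0.2 ] op 0.4 q6 91.84106950960833
Ft [-0.11 -0.2  -0.14]
u -47.9 lat -4.0 w 19.0
```

View pics/s22.png

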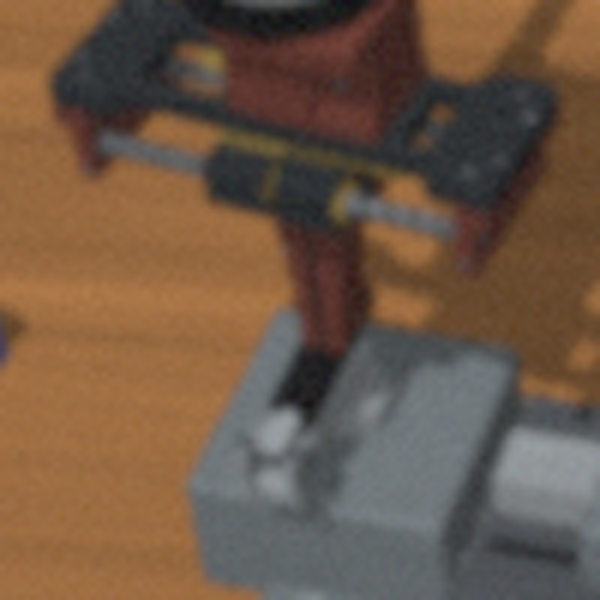

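```bash
python3 -m handwheel '[{"dp":[0,3,-1.5],"dr":[0,0,0]},{"dp":[0,3,-1],"dr":[0,0,0]},{"dp":[0,2,0],"dr":[0,0,0]},{"dp":[0,0,0],"dr":[0,0,0]}]' >/dev/null; python3 fk.py; python3 -m handwheel '[{"dp":[0,1,0],"dr":[0,0,0]},{"dp":[0,1,0],"dr":[0,0,0]},{"dp":[0,0,0],"dr":[0,0,0]}]' >/dev/null; python3 fk.py
```

```text
t 25.825 grasp [ 570.8 -103.8  137.5] yawx -105.52 tilt [-0.e+00 -1.e+00 -5.e-04] F [ 0.22 -0.38 -0.24] op 0.4 q6 91.84878623552758
Ft [0.31 0.24 0.31]
u -50.1 lat -4.0 w 11.5
t 26.2 grasp [ 570.9 -103.8  135.9] yawx -105.51 tilt [-0.e+00 -1.e+00 -2.e-04] F [-1.57  0.96  1.53] op 0.3 q6 91.8481328369657
Ft [-0.5  -1.53 -1.77]
u -50.0 lat -4.0 w 9.9
```

```bash
for i in 1 2 3; do python3 -m handwheel '[{"dp":[0,1.5,0],"dr":[0,0,0]},{"dp":[0,0,0],"dr":[0,0,0]},{"dp":[0,0,0],"dr":[0,0,0]}]' >/dev/null; python3 fk.py; done
```

```text
t 26.575 grasp [ 570.9 -103.7  135.1] yawx -105.51 tilt [-1.e-04 -1.e+00  5.e-04] F [-2.24  0.61  6.27] op 0.5 q6 91.8492261071444
Ft [ 0.01 -6.27 -2.32]
u -50.0 lat -4.0 w 9.1
t 26.95 grasp [ 571.1 -103.7  134.4] yawx -105.51 tilt [-4.0e-04 -1.0e+00  1.3e-03] F [-3.23  2.05  7.81] op 0.5 q6 91.85076762383693
Ft [-1.12 -7.81 -3.65]
u -49.8 lat -4.2 w 8.4
t 27.325 grasp [ 571.2 -103.4  133.7] yawx -105.49 tilt [-8.e-04 -1.e+00  2.e-03] F [-5.1   3.57 10.98] op 0.3 q6 91.84795466808907
Ft [ -2.09 -10.99  -5.85]
u -49.8 lat -4.4 w 7.7
```

Force climbs to 11 N with little travel, so the fold stop is reached. I'll lift off and check.

```bash
python3 -m handwheel '[{"dp":[0,-15,0],"dr":[0,0,0]},{"dp":[0,-40,0],"dr":[0,0,0]},{"dp":[0,-60,0],"dr":[0,0,0]},{"dp":[50,-20,0],"dr":[0,0,0]},{"dp":[50,0,0],"dr":[0,0,0]}]' >/dev/null;python3 -m handwheel '[{"dp":[50,0,-20],"dr":[0,0,0]},{"dp":[50,0,-20],"dr":[0,0,0]},{"dp":[0,0,0],"dr":[0,0,0]},{"dp":[0,0,0],"dr":[0,0,0]}]'
python3 - <<'E'
from hm import *
o,g,R=st()
for n in('scene','top'):
    p,d=cams.read_camera(n); np.save(f'pics/f_{n}rgb.npy',p);np.save(f'pics/f_{n}.npy',d); cv2.imwrite(f'pics/f_{n}.png',p[:,:,::-1])
    a=p[150:270,220:420] if n=='scene' else p[150:270,235:435]
    cv2.imwrite(f'pics/fz_{n}.png',cv2.resize(a[:,:,::-1],None,fx=4,fy=4,interpolation=cv2.INTER_CUBIC))
A=cv2.imread('pics/fz_scene.png')
E
```

```text
time_s: 28.45
eef_pos: [0.4792, -0.2857, 0.2693]
eef_rot: [[-0.268, 0.0, 0.963], [-0.963, 0.0, -0.268], [-0.001, -1.0, 0.0]]
contact_force: [0.9, -0.0, -0.6]
opening: 0.005
t 28.45 grasp [ 479.2 -285.7  266.3] yawx -105.54 tilt [-5.e-04 -1.e+00  3.e-04] F [ 0.89 -0.01 -0.6 ] op 0.4 q6 71.23023891774261
```

View pics/fz_scene.png

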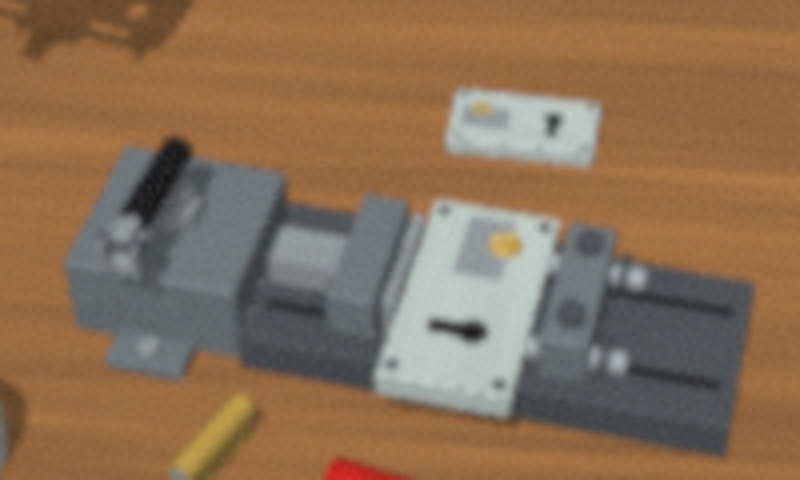

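View pics/f_top.png

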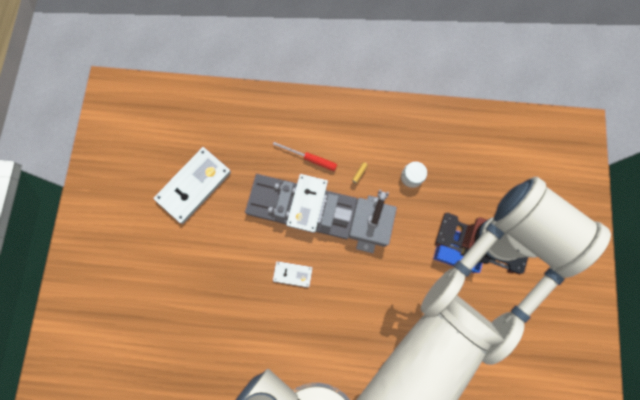

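Run:
```python
from hm import *
def line(files,rs,thr):
    A={}
    for n in('top','scene'):
        p=np.load(files%(n)).astype(int); r0,r1,c0,c1=rs[n]; m=np.zeros((400,640),np.uint8)
        m[r0:r1,c0:c1]=p[r0:r1,c0:c1].max(-1)<thr
        k,l,s,ct=cv2.connectedComponentsWithStats(m); b=1+np.argmax(s[1:,4]); v,u=np.nonzero(l==b)
        A[n]=cv2.fitLine(np.c_[u,v].astype(np.float32),cv2.DIST_L2,0,.01,.01).ravel(); pts=np.c_[u,v]; vx,vy,x0,y0=A[n]; t=(pts-[x0,y0])@[vx,vy]
        print(n,s[b][4],[(x0+vx*q).round(1).item() for q in(t.min(),t.max())],[(y0+vy*q).round(1).item() for q in(t.min(),t.max())])
    N=[]
    for n,(vx,vy,x0,y0) in A.items():
        o,d1=ray(n,(x0,y0));_,d2=ray(n,(x0+10*vx,y0+10*vy)); nn=np.cross(d1,d2); N.append(nn/np.linalg.norm(nn))
    dr=np.cross(*N); dr/=np.linalg.norm(dr); dr*=np.sign(dr[0]); print('az',math.degrees(math.atan2(dr[1],dr[0])),'elev of free end (rad)',-math.asin(dr[2]))
for thr in(65,75,85):
    line('pics/%s0rgb.npy',{'top':(185,230,365,395),'scene':(170,215,235,275)},thr)
    line('pics/f_%srgb.npy',{'top':(185,230,365,395),'scene':(180,215,245,275)},thr)
for n in('scene','top'):
    a=np.load(f'pics/{n}0rgb.npy').astype(float);b=np.load(f'pics/f_{n}rgb.npy').astype(float)
    W=cloud(n,np.load(f'pics/f_{n}.npy')); hub=np.array([.5535,-.105]); az=np.radians(-11);ex=np.array([np.cos(az),np.sin(az)]);ey=np.array([-np.sin(az),np.cos(az)])
    Y=(W[...,:2]-hub)@ey; X=(W[...,:2]-hub)@ex; Z=W[...,2]
    m=(Z>.059)&(Y>.07)&(Y<.2)&(abs(X)<.035); print(n,'jaw y',np.percentile(Y[m],[3,50,97]).round(4))
    m=(Z>.058)&(Y>.22)&(Y<.28)&(abs(X)<.035); print('stop y',np.percentile(Y[m],[3,50,97]).round(4))
    m=(b.min(-1)>140)&(Z>.042)&(Z<.056)&(abs(X)<.03)&(Y>.12)&(Y<.24); print('case y',np.percentile(Y[m],[1,50,99]).round(4))
    W=cloud(n,np.load(f'pics/{n}0.npy'));Y=(W[...,:2]-hub)@ey; X=(W[...,:2]-hub)@ex; Z=W[...,2]
    m=(Z>.062)&(Y>.068)&(Y<.2)&(abs(X)<.035); print(n,'initial jaw y',np.percentile(Y[m],[3,50,97]).round(4))
    d=np.abs(a-b).max(-1)>40; print('changed elsewhere px near bystanders:', [(nm,int(d[r[0]:r[1],r[2]:r[3]].sum())) for nm,r in (dict(tin=(238,275,188,224),cyl=(248,275,260,288),sd=(262,300,298,388),bin=(172,217,144,208)) if n=='scene' else dict(tin=(160,190,402,430),cyl=(160,185,352,368),sd=(140,172,270,340))).items()])
```

```text
top 23 [373.4, 381.4] [221.4, 211.3]
scene 170 [249.8, 264.9] [202.3, 182.9]
az -34.34821698725114 elev of free end (rad) 0.42711963824134397
top 71 [374.1, 379.5] [222.0, 202.1]
scene 151 [253.6, 264.8] [204.6, 185.9]
az -10.878338238111674 elev of free end (rad) -0.04759155695100949
top 127 [373.9, 384.5] [221.9, 201.7]
scene 191 [249.5, 265.1] [202.8, 182.8]
az -24.116460287487484 elev of free end (rad) 0.1612288449618014
top 117 [373.8, 380.5] [222.6, 200.8]
scene 171 [253.7, 265.1] [204.7, 185.5]
az -13.284671470277656 elev of free end (rad) 0.0414568916638568
top 151 [373.6, 384.9] [222.3, 201.0]
scene 210 [249.0, 265.5] [203.5, 182.4]
az -24.045202400124545 elev of free end (rad) 0.16025910949074337
top 144 [373.7, 380.5] [222.9, 200.1]
scene 195 [253.8, 265.3] [205.3, 185.2]
az -12.84486886320169 elev of free end (rad) 0.0521995670493287
scene jaw y [0.1091 0.1286 0.1479]
stop y [0.2383 0.2533 0.2674]
case y [0.1488 0.1883 0.2296]
scene initial jaw y [0.0728 0.0895 0.1135]
changed elsewhere px near bystanders: [('tin', 0), ('cyl', 0), ('sd', 0), ('bin', 0)]
top jaw y [0.1083 0.1241 0.1457]
stop y [0.2371 0.2514 0.2662]
case y [0.1404 0.1881 0.2332]
top initial jaw y [0.072  0.0864 0.101 ]
changed elsewhere px near bystanders: [('tin', 0), ('cyl', 0), ('sd', 0)]
```

Run:
```python
import cv2,numpy as np
p=np.load('pics/f_scenergb.npy'); f=cv2.cvtColor(cv2.resize(p[180:270,290:410,::-1],None,fx=6,fy=6,interpolation=cv2.INTER_CUBIC),cv2.COLOR_BGR2GRAY).astype(np.float32)
p=np.load('pics/s19rgb.npy'); g=cv2.cvtColor(cv2.resize(p[180:270,290:410,::-1],None,fx=6,fy=6,interpolation=cv2.INTER_CUBIC),cv2.COLOR_BGR2GRAY).astype(np.float32)
h=cv2.imread('pics/s17.png',0).astype(np.float32); k=cv2.imread('pics/s16.png',0).astype(np.float32)
def tr(a,b,box):
    x0,x1,y0,y1=box; t=a[y0:y1,x0:x1]; m=np.float32([[1,0,x0],[0,1,y0]])
    cc,w=cv2.findTransformECC(t,b,m,cv2.MOTION_TRANSLATION,(3,200,1e-6),None,5); return (w[:,2]-[x0,y0]).round(2),round(cc,3)
for nm,a in(('16',k),('17',h),('19',g)):
    print(nm,'->final jaw low',tr(f,a,(60,160,200,330)),'jaw',tr(f,a,(90,200,110,300)),'case',tr(f,a,(200,380,130,400)))
```

```text
16 ->final jaw low (array([-5.06,  0.16]), 0.957) jaw (array([-3.66,  7.16]), 0.885) case (array([-0.19, -0.02]), 0.997)
17 ->final jaw low (array([-0.58, -0.42]), 0.989) jaw (array([0.15, 0.83]), 0.931) case (array([ 0.01, -0.02]), 0.998)
19 ->final jaw low (array([-0.04, -0.53]), 0.992) jaw (array([ 0.66, -1.33]), 0.976) case (array([-0.04, -0.  ]), 0.998)
```

```bash
python3 - <<'E'
from h import *
az=np.radians(-11);ex=np.array([np.cos(az),np.sin(az),0]);ey=np.array([-np.sin(az),np.cos(az),0]); h=np.array([.5535,-.105,0])
for nm,P in (('case',h+ey*.19+[0,0,.048]),('jaw front low',h+ex*.02+ey*.13+[0,0,.05])):
    q=proj('scene',np.array([P,P+ey*.001])); print(nm,(q[1]-q[0])*6)
E
python3 - <<'E'
import cv2,numpy as np
def tr(a,b,box):
    x0,x1,y0,y1=box; t=a[y0:y1,x0:x1]; m=np.float32([[1,0,x0],[0,1,y0]])
    cc,w=cv2.findTransformECC(t,b,m,cv2.MOTION_TRANSLATION,(3,200,1e-6),None,5); return (w[:,2]-[x0,y0]).round(2),round(cc,3)
L={k:cv2.imread(f'pics/s{k}.png',0).astype(np.float32) for k in(14,15,16,17)}
p=np.load('pics/f_scenergb.npy'); L['f']=cv2.cvtColor(cv2.resize(p[180:270,290:410,::-1],None,fx=6,fy=6,interpolation=cv2.INTER_CUBIC),cv2.COLOR_BGR2GRAY).astype(np.float32)
for box in((60,160,200,330),(50,150,230,330),(70,150,240,330)):
  print([ (k,tr(L['f'],L[k],box)[0].tolist()) for k in(14,15,16,17)])
E
```

```text
case [2.39354782 0.50483948]
jaw front low [2.37247168 0.50637365]
[(14, [-19.36, -2.25]), (15, [-11.59, -1.55]), (16, [-5.06, 0.16]), (17, [-0.58, -0.42])]
[(14, [-20.41, -3.15]), (15, [-13.24, -2.15]), (16, [-6.31, -1.2]), (17, [-0.6, 0.06])]
[(14, [-20.46, -3.07]), (15, [-13.18, -2.04]), (16, [-6.23, -1.28]), (17, [-0.58, 0.0])]
```

Comparing jaw travel with case travel in the images gives 2.6–3.2 mm of spring compression, or 46–57 N. That agrees with the cranking force, so I'll hand in.

```bash
python3 -c "
from station import order
print(order.hand_in())"
```

```text
the job is handed in; nothing more can be done
None
```

I swung the handle upright, cranked it clockwise by about 6.1 rad until the lock case was clamped against the stop bolts, and folded the handle flat again. I then moved the arm clear and handed the job in at about 28.5 s; no verdict was reported.

**Swing-out:** The first pinched swing failed. The pads slipped and left the handle at about 1.1 rad, and a second pinch reached only about 1.39 rad. I finished by pushing it with closed fingers against the upright stop, and the image then showed it vertical.

**Clamping force:** My estimates put it at about 50 N:

| Check | Result |
|---|---|
| Rise in cranking force | about 49 N |
| Jaw travel against case travel in the images | 46, 55 and 57 N (three pairs of pictures) |

- One looser tracking window on the jaw gave about 38 N. I discarded it because a shadow crossed the window.
- My circle fit of the crank axis disagreed by up to about 2 mm, because the pads crept on the grip. The force estimate should be little affected.

**Final state:**
- **Handle:** it is pressed onto its fold stop. The images read 0.04 to 0.05 rad at the two better colour thresholds and -0.05 at the third, all inside 0.12.
- **Case:** it did not move while the handle was folded.
- **Bystanders:** the before and after pictures show no change around the tin, lock cylinder, screwdriver or bin. The bin was checked in the scene view only, because the arm covers it from above.

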